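Sort the weighing-room ware into its holders

TASK

Clear up the mixed handful of ware: stand the two lidded porcelain crucibles in the two round seats of the wooden block, the two glass weighing bottles in the two compartments of the rectangular metal tray (one to each seat or compartment), and the cork stopper in the round metal dish, near its middle. Set everything down upright and flat on the floor of its place, letting nothing fall from a height or tip over, and leave the small beaker and the roll of tape where they are; keep the arm clear of the tall burette stand at the right.

Things in the scene. Friction and masses are not known exactly. Their poses are not given: they have to be found in the camera images.
- crucible_0_mid (a point): One of two alike: lidded porcelain crucible, white, standing upright; 45 mm across at the rim of its lid (35 mm up), 50 mm tall with the lid's small knob, tapering to a foot 24 mm across; the lid does not come off. The point is its centre, 25 mm above its underside; z up. Grip across lid rim and upper body.
- crucible_1_mid (a point): One of two alike: lidded porcelain crucible, white, standing upright; 45 mm across at the rim of its lid (35 mm up), 50 mm tall with the lid's small knob, tapering to a foot 24 mm across; the lid does not come off. The point is its centre, 25 mm above its underside; z up. Grip across lid rim and upper body.
- weighing_0_mid (a point): One of two alike: lidded glass weighing bottle with white contents, standing upright; round, 42 mm across, 62 mm tall with the knob of its lid; the sides are upright up to about 40 mm; the lid does not come off. The point is its centre, 31 mm above its underside; z up.
- weighing_1_mid (a point): One of two alike: lidded glass weighing bottle with white contents, standing upright; round, 42 mm across, 62 mm tall with the knob of its lid; the sides are upright up to about 40 mm; the lid does not come off. The point is its centre, 31 mm above its underside; z up.
- stopper_mid (a point): Plain cork stopper standing on its narrower end, 31 mm across at the top, 27 mm at the foot, 30 mm tall. The point is its centre, 15 mm above its underside; z up.
- crucible_block: Fixed wooden block 64 (x) x 136 (y) x 16 mm high with two round seats in its top, each 42 mm across and 5 mm deep (seat floor 11 mm above the worktop), centred at y = +32 and -32 mm, x = 0 in its own frame. Origin: centre of its underside; y along its length, z up.
- bottle_tray: Fixed rectangular metal tray 70 (x) x 136 (y) mm with a low rim 12 mm high all round and a wall of the same height across the middle; walls 4 mm thick, floor 4 mm thick. Its two compartments are 62 x 64 mm (x, y) inside, centred at y = +33 and -33 mm, x = 0 in its own frame. Origin: centre of its underside; y along its length, z up.
- stopper_dish: Fixed round shallow metal dish, about 110 mm across the rim and 95 mm inside at the floor, rim 8 mm high, floor 4 mm thick. Origin: centre of its underside; z up.
- small_beaker: Bystander: loose 100 ml glass beaker, 55 mm across, 70 mm tall, upright. Origin: centre of its underside. Leave it alone.
- tape: Bystander: roll of cream-coloured tape lying flat, loose, 63 mm across, 18 mm high. Origin: centre of its underside. Leave it alone. (A tall fixed burette stand, its white base about 180 x 250 mm, rises at the right: its rod and clamps stand higher than the gripper, centred about 0.54 m ahead of the robot and 0.2 m to its right; its nearest burette hangs 0.51 m ahead and 0.1 m to the right, from 0.26 m above the worktop up.)

How it is judged:
By the outcome, as a careful person would: the job done as asked, in the order asked, and still so for the second after the job is handed in, with the robot touching nothing.
It also fails if it takes over 118 s, if anything falls off the work surface, if the arm or the gripper's body presses on something with over 40 N, if the wrist force passes 120 N, or if a joint passes its speed limit or range.

ROBOT

A 6-joint arm with a two-finger parallel gripper is mounted at the origin on a cart in front of the work surface, level with it; the furniture and walls round the work are solid. World frame = base frame: x ahead of the robot, y to its left, z up, the work surface at z = 0. Lengths are in m, angles in rad, forces in N, time in s.
With the tool pointing down it reaches from about 0.275 to 1 m from the base axis. Payload 8.4 kg.
Tool frame: the origin (TCP) lies midway between the tips of the shut fingers; the grasp point (between the pads) lies 19 mm behind it; z points along the fingers, x is the direction in which the jaws open and shut, and the axes are right-handed (so a half turn about z gives the same grasp; the last joint's range is limited). The gripper opens to 85 mm and grips with 20 to 120 N. Pads are 22 mm wide; open, the fingers measure 114 mm over their backs; the gripper's body (76 mm by 85 mm) begins 54 mm behind the grasp point. The pads swing forward as they close: fully open they stand 13 mm farther back than shut.
Start: joints at [1.239, 0.353, 1.633, -0, 1.155, -0.002], TCP at [0.202, 0.591, 0.231] pointing down, gripper open.
Joint ranges: [-2.63, 2.63], [-0.92, 2.1], [0.06, 2.66], [-1.3, 4.44], [0, 2.69], [-3.02, 3.02]. Speed limits (rad/s): [2.22, 2.22, 2.79, 3.14, 3.14, 3.14].

INTERFACE

Orientations are given as a unit quaternion [x, y, z, w].
In Python, from plant import r gives the robot as it stands.
- The arm moves only by the tool play_rows, never from a script. Its argument "series" is a list that holds one entry, the list of rows, each a list of 7 numbers: the turn, a rotation vector about the tool's x, y, z in degrees, then the shift along the tool's x, y, z in mm, then the closure in counts, from 0 (fully open) to 255 (shut). In form: [[[rx, ry, rz, dx, dy, dz, gripper], ...]]. A call has 1 to 12 rows; each row is the pose to reach, as a shift and turn from the pose measured when the call began, along the tool's axes at that moment; what a row does not reach only later rows make up. A row lasts 1/12 s, in which the tool goes at most 41.7 mm and 7.16 degrees, less where a joint would pass 70% of its speed; a pose out of reach is approached as far as the arm can. A call with a gripper value outside its range is refused whole. The fingers move at their own pace and stop on an object; "squeeze" is the grip in N (left out, the last holds). Time passes only in rows, so rows that repeat a pose let the fingers close. It gives the time, the measured TCP pose, the force and the opening at its end, in the units of the state.
- r.state(): the state, without advancing time (a new reading comes with each control period).
- r.capture(name): name is "scene" or "side" or "wrist"; returns a dict with "frame" (400x640x3 uint8, red, green, blue), "z_map" (400x640 float32, m along the optical axis (not along the pixel's ray), 0 where there is no reading), "fx", "fy", "cx", "cy" (pixels), "R" (3x3) and "t" (3): a world point X has camera coordinates R X + t; the wrist camera has in their place "tool_from_camera" (4x4, takes a point from camera to tool coordinates, whose origin is the TCP and whose axes are the tool frame's). Camera axes: x right, y down, z forward; pixel columns grow to the right and rows downward; lengths in m; the calibration is good to about 2 mm. A picture is of the moment at which its call begins: read the wrist's pose just before it.
- r.sign_off(): hands the job in, once; it reports no verdict.
The state is a dict: "time": time; "joint_positions": joint angles; "qd": joint speeds; "effort": joint torques, N m; "ee_pos": TCP position; "ee_rot": TCP orientation; "force": force on the tool from outside, world axes, zero at the start; "ft_torque": the same for the moment, N m; "gripper_width": finger opening in m.
Only numpy, scipy, OpenCV 4.12 (cv2) and the standard library are available. Lean on these libraries where they do the work, as an engineer would, in place of code of your own. Each camera call takes 0.05 s, during which the arm holds its last target.

## Working session

There is one attempt and no reset: what is moved stays moved. The work goes in short steps, Python scripts to look and compute and a tool call to move; the robot and the scene stay as the last step left them, time stands still between calls to the robot, and variables do not carry over. Pictures are saved under pics/ and viewed, and the job is handed in when it is done.

Besides the shell and the picture viewer there is one more tool, called after "Request:" by a JSON object that holds its "fn" and its "kwargs". play_rows: Moves the arm, as the interface text tells. Its arguments: {"type":"object","properties":{"series":{"type":"array"},"squeeze":{"type":"number"}},"required":["series"]}

```bash
mkdir -p pics; ls; python3 - <<'E'
from plant import r
import cv2,numpy as np
s=r.state()
for k,v in s.items(): print(k,np.round(v,4))
for n in ["scene","side","wrist"]:
    c=r.capture(n)
    cv2.imwrite(f"pics/{n}0.png",c["frame"][:,:,::-1])
    np.savez(f"{n}0.npz",**c)
    print(n,{k:np.round(v,3).tolist() for k,v in c.items() if k not in("frame","z_map")})
E
```

```text
pics
time 0.0
joint_positions [ 1.2386  0.3536  1.6341 -0.      1.1552 -0.0024]
qd [-0.0004  0.0011 -0.      0.0014  0.      0.0005]
effort [-2.50000e-03 -6.05246e+01 -3.42068e+01 -3.00000e-04  9.30000e-03
  0.00000e+00]
ee_pos [0.2022 0.5909 0.2306]
ee_rot [ 8.136e-01  5.815e-01 -6.000e-04  4.000e-04]
force [ 0.0062 -0.8176 -0.1137]
ft_torque [ 0.0095 -0.0323 -0.0044]
gripper_width 0.0853
scene {'fx': 472.667, 'fy': 472.667, 'cx': 323.115, 'cy': 202.101, 'R': [[0.883, -0.469, -0.012], [-0.244, -0.438, -0.865], [0.401, 0.767, -0.501]], 't': [-0.355, 0.284, 0.597]}
side {'fx': 362.028, 'fy': 362.028, 'cx': 320.998, 'cy': 202.95, 'R': [[1.0, 0.028, -0.002], [0.014, -0.551, -0.834], [-0.025, 0.834, -0.551]], 't': [-0.531, 0.152, 0.702]}
wrist {'fx': 346.903, 'fy': 346.903, 'cx': 327.589, 'cy': 201.691, 'tool_from_camera': [[1.0, 0.001, -0.001, 0.001], [-0.001, 0.951, 0.308, -0.08], [0.001, -0.308, 0.951, -0.143], [0.0, 0.0, 0.0, 1.0]]}
```

View pics/scene0.png

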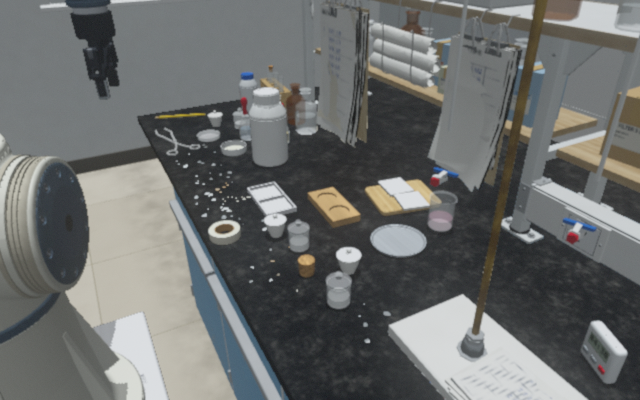

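View pics/side0.png

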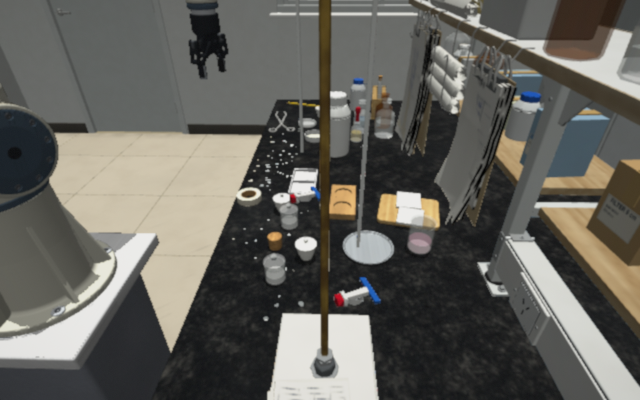

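View pics/wrist0.png

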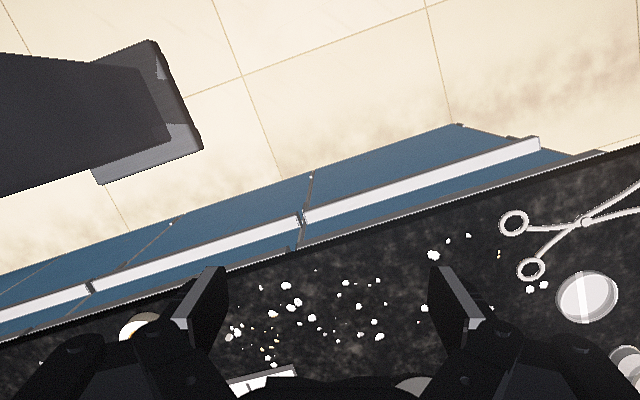

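The scene view shows crucibles near (274,226) and (348,261), bottles at (299,236) and (339,290), and the cork at (306,265). The tray is at (271,198), the block at (333,205), the dish at (398,240), the beaker at (441,212) and the tape at (224,232). I'll get coarse positions from the depth map next.

```bash
cat > h.py <<'E'
import numpy as np,cv2
from scipy.spatial.transform import Rotation as Ro
def ray(c,u,v,z):
    "pixel to world point on plane z; c has R,t"
    d=c["R"].T@np.array([(u-c["cx"])/c["fx"],(v-c["cy"])/c["fy"],1.]); o=-c["R"].T@c["t"]
    return o+d*(z-o[2])/d[2]
def proj(c,X):
    p=c["R"]@np.asarray(X,float)+c["t"]; return np.array([c["fx"]*p[0]/p[2]+c["cx"],c["fy"]*p[1]/p[2]+c["cy"]])
def wristcam(c,s):
    "give wrist capture R,t from state"
    T=np.eye(4);T[:3,:3]=Ro.from_quat(s["ee_rot"]).as_matrix();T[:3,3]=s["ee_pos"]
    W=np.linalg.inv(T@np.array(c["tool_from_camera"])); c=dict(c);c["R"]=W[:3,:3];c["t"]=W[:3,3];return c
def cloud(c):
    v,u=np.mgrid[:400,:640]; z=c["z_map"]
    P=np.stack([(u-c["cx"])/c["fx"]*z,(v-c["cy"])/c["fy"]*z,z],-1)
    return (P-c["t"])@c["R"]
E
python3 - <<'E'
from h import *
c=dict(np.load("scene0.npz"));d=dict(np.load("side0.npz"))
for n,a,b,z in [("cruc a",(274,219),(282,198),.04),("cruc b",(348,255),(306,242),.04),("bot a",(299,236),(289,216),.031),("bot b",(339,290),(275,269),.031),("cork",(306,265),(275,241),.015),
 ("tray",(271,198),(304,181),.01),("block",(333,205),(343,201),.016),("dish",(398,240),(369,247),.006),("beaker",(441,212),(421,235),.035),("tape",(224,232),(249,197),.01)]:
    print(n,ray(c,*a,z).round(3),ray(d,*b,z).round(3))
P=cloud(c);m=(c["z_map"]>0)
print(m.mean())
for u,v in [(274,226),(348,261),(299,236),(339,290),(306,265),(398,240),(333,205)]: print(u,v,P[v,u].round(3))
E
```

```text
cruc a [0.427 0.254 0.04 ] [0.429 0.248 0.04 ]
cruc b [0.495 0.079 0.04 ] [0.498 0.084 0.04 ]
bot a [0.45  0.188 0.031] [0.452 0.187 0.031]
bot b [0.44  0.015 0.031] [0.443 0.014 0.031]
cork [0.431 0.119 0.015] [0.428 0.116 0.015]
tray [0.473 0.386 0.01 ] [0.473 0.384 0.01 ]
block [0.576 0.281 0.016] [0.578 0.276 0.016]
dish [0.63  0.114 0.006] [0.631 0.112 0.006]
beaker [0.74  0.12  0.035] [0.739 0.119 0.035]
tape [0.335 0.303 0.01 ] [0.336 0.298 0.01 ]
0.99591015625
274 226 [0.419 0.237 0.035]
348 261 [0.488 0.068 0.037]
299 236 [0.446 0.179 0.038]
339 290 [0.434 0.004 0.042]
306 265 [0.422 0.101 0.031]
398 240 [0.633 0.117 0.004]
333 205 [0.577 0.282 0.015]
```

Request:
{"fn": "play_rows", "kwargs": {"series": [[[0,0,6,-20,30,-20,0],[0,0,12,-44,64,-40,0],[0,0,18,-67,100,-55,0],[0,0,24,-90,134,-70,0],[0,0,31,-114,170,-85,0],[0,0,37,-137,205,-100,0],[0,0,43,-160,239,-110,0],[0,0,49,-183,273,-120,0],[0,0,55,-206,307,-120,0],[0,0,61,-228,341,-120,0],[0,0,66,-250,375,-120,0],[0,0,71,-273,409,-120,0]]], "squeeze": 30}}

```text
time: 1.15
ee_pos: [0.4932, 0.2098, 0.3512]
ee_rot: [1.0, -0.001, 0.0, 0.0]
force: [0.8, 0.5, -0.1]
gripper_width: 0.0855
```

```bash
cat >> h.py <<'E'
def snap(r,n,tag):
    s=r.state(); c=r.capture(n); cv2.imwrite(f"pics/{n}{tag}.png",c["frame"][:,:,::-1]); 
    if n=="wrist": c=wristcam(c,s)
    np.savez(f"{n}{tag}.npz",**{k:v for k,v in c.items()}); return c
def rep(s):
    print("t",round(float(s["time"]),2),"pos",np.round(s["ee_pos"],4),"yaw",round(yaw(s),2),"tilt",np.round(Ro.from_quat(s["ee_rot"]).as_matrix()[:,2],4),"F",np.round(s["force"],1),"w",round(float(s["gripper_width"]),4),"q",np.round(s["joint_positions"],2))
def yaw(s):
    x=Ro.from_quat(s["ee_rot"]).as_matrix()[:,0]; return float(np.degrees(np.arctan2(x[1],x[0])))
def delta(s,X):
    "tool-axis shift in mm to bring TCP to X"
    return (Ro.from_quat(s["ee_rot"]).as_matrix().T@(np.asarray(X)-s["ee_pos"])*1000).round(1)
E
python3 - <<'E'
from plant import r
from h import *
rep(r.state()); c=snap(r,"wrist","1")
E
```

```text
t 1.15 pos [0.4932 0.2098 0.3512] yaw -0.15 tilt [ 1.e-04 -7.e-04 -1.e+00] F [ 0.8  0.5 -0.1] w 0.0855 q [ 0.4   0.12  1.67 -0.    1.35  0.4 ]
```

View pics/wrist1.png

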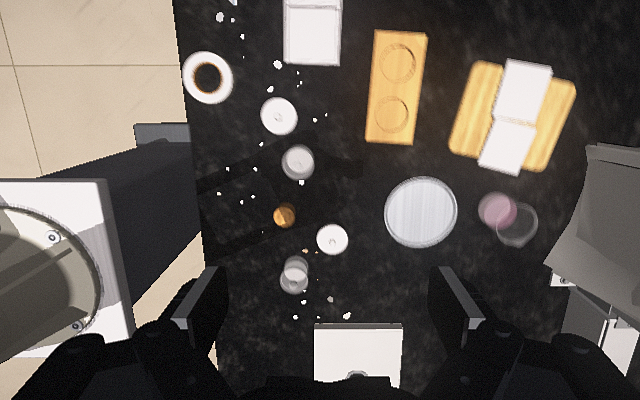

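The wrist view shows everything except part of the tray. Crucible lids are at (279,116) and (332,240), block seats at (397,63) and (391,113), and the dish at (420,212). The bottles are at (298,162) and (294,275), the cork at (284,216), and the tray at (313,30), partly cut off. I'll measure with masks now.

```bash
python3 - <<'E'
from plant import r
from h import *
print(np.abs(r.state()["qd"]).max())
c=dict(np.load("wrist1.npz")); f=c["frame"]; hsv=cv2.cvtColor(f,cv2.COLOR_RGB2HSV)
def blob(mask,u,v,R):
    m=np.zeros_like(mask);cv2.circle(m,(u,v),R,255,-1);m&=mask
    m=cv2.morphologyEx(m,cv2.MORPH_OPEN,np.ones((3,3)))
    cs,_=cv2.findContours(m,cv2.RETR_EXTERNAL,cv2.CHAIN_APPROX_NONE)
    return max(cs,key=cv2.contourArea)
gray=((hsv[...,2]>95)*255).astype(np.uint8)
for n,u,v,R,z in [("crA",279,116,26,.035),("crB",332,240,24,.035),("botA",298,162,24,.05),("botB",294,275,28,.05),("dish",420,212,45,.008)]:
    k=blob(gray,u,v,R);(x,y),(a,b),t=cv2.fitEllipse(k)
    P=ray(c,x,y,z); w=(a+b)/2/c["fx"]*((c["R"]@P+c["t"])[2])
    print(n,(round(x,1),round(y,1)),round(a,1),round(b,1),P.round(4),"dia",w.round(4))
wood=cv2.inRange(hsv,(8,70,60),(28,255,255))
for n,u,v,R,z in [("cork",284,216,20,.03),("block",396,88,75,.016)]:
    k=blob(wood,u,v,R)
    if n=="block":
        k=k[(k[:,0,0]<440)]
        (x,y),(a,b),t=cv2.minAreaRect(k);bp=cv2.boxPoints(((x,y),(a,b),t));print([ray(c,*p,z)[:2].round(4).tolist() for p in bp])
    else: (x,y),(a,b),t=cv2.fitEllipse(k)
    print(n,(round(x,1),round(y,1)),round(a,1),round(b,1),round(t,1),ray(c,x,y,z).round(4))
# depth check
P=cloud(c)
for u,v in [(397,63),(391,113),(410,70),(420,212),(250,140),(279,105),(332,230)]: print(u,v,P[v,u].round(4))
big=cv2.resize(f[0:150,230:470],None,fx=3,fy=3,interpolation=cv2.INTER_CUBIC);cv2.imwrite("pics/crop1.png",big[:,:,::-1])
E
```

```text
0.09106874541562365
crA (278.5, 115.6) 34.5 39.5 [0.4296 0.2571 0.035 ] dia 0.0476
crB (331.9, 239.1) 30.0 31.3 [0.4987 0.0837 0.035 ] dia 0.0442
botA (297.9, 163.2) 31.0 35.8 [0.4542 0.198  0.05  ] dia 0.0434
botB (294.1, 276.0) 26.7 36.3 [0.4439 0.0322 0.05  ] dia 0.0456
dish (420.3, 211.6) 69.8 74.6 [0.6304 0.1158 0.008 ] dia 0.1074
cork (283.9, 215.5) 21.1 23.5 5.1 [0.4303 0.1182 0.03  ]
[[0.5416, 0.2206], [0.5504, 0.3624], [0.6327, 0.3555], [0.6323, 0.2122]]
block (401.2, 87.6) 65.8 114.8 5.2 [0.5892 0.2911 0.016 ]
397 63 [0.583  0.3214 0.0104]
391 113 [0.5786 0.2585 0.0111]
410 70 [0.5994 0.3127 0.0154]
420 212 [0.631  0.114  0.0046]
250 140 [0.383  0.2211 0.0004]
279 105 [0.4316 0.2705 0.04  ]
332 230 [0.4988 0.1    0.0402]
```

View pics/crop1.png

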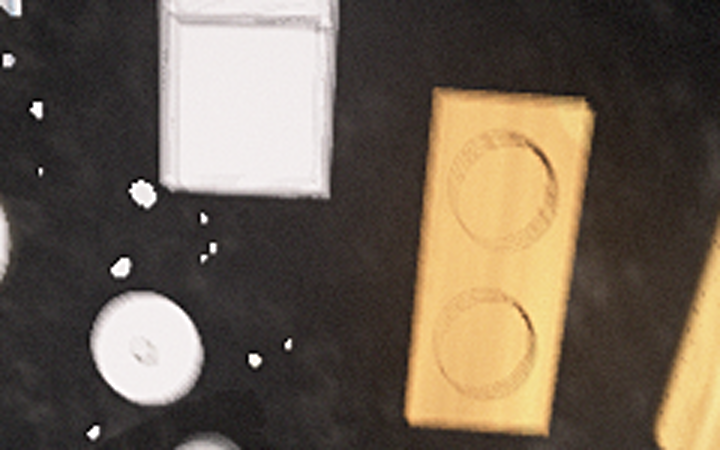

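Request:
{"fn": "play_rows", "kwargs": {"series": [[[0,0,0,2,-25,20,0],[0,0,0,4,-50,40,0],[0,0,0,6,-75,60,0],[0,0,0,7,-90,70,0],[0,0,0,7,-90,70,0],[0,0,0,7,-90,70,0],[0,0,0,7,-90,70,0]]]}}

```text
time: 1.78
ee_pos: [0.5054, 0.2937, 0.2814]
ee_rot: [1.0, -0.005, 0.002, 0.002]
force: [0.4, 0.3, 0.4]
gripper_width: 0.0854
```

```bash
cat >> h.py <<'E'
def blob(mask,u,v,R,close=0):
    m=np.zeros_like(mask);cv2.circle(m,(int(u),int(v)),R,255,-1);m&=mask
    m=cv2.morphologyEx(m,cv2.MORPH_OPEN,np.ones((3,3)))
    cs,_=cv2.findContours(m,cv2.RETR_EXTERNAL,cv2.CHAIN_APPROX_NONE)
    return max(cs,key=cv2.contourArea)
def ell(c,X,R,z,thr=110):
    "ellipse of bright blob near world X; gives world point at z and diameter"
    g=((cv2.cvtColor(c["frame"],cv2.COLOR_RGB2HSV)[...,2]>thr)*255).astype(np.uint8)
    u,v=proj(c,X);k=cv2.convexHull(blob(g,u,v,R));(x,y),(a,b),t=cv2.fitEllipse(k)
    P=ray(c,x,y,z);return (round(x,1),round(y,1)),P.round(4),round((a+b)/2/c["fx"]*(c["R"]@P+c["t"])[2],4)
def crop(c,name,u0,v0,u1,v1,s=3):
    cv2.imwrite(f"pics/{name}.png",cv2.resize(c["frame"][v0:v1,u0:u1],None,fx=s,fy=s,interpolation=cv2.INTER_CUBIC)[:,:,::-1])
E
python3 - <<'E'
from plant import r
from h import *
s=r.state();rep(s);print(np.abs(s["qd"]).max()); c=snap(r,"wrist","2")
for n,X in [("a",(.4296,.257,.035)),("b",(.5787,.2585,.016)),("c",(.583,.32,.016)),("tray",(.47,.384,.012))]: print(n,proj(c,X))
print(ell(c,(.4296,.255,.035),35,.035))
E
```

```text
t 1.78 pos [0.5054 0.2937 0.2814] yaw -0.62 tilt [ 0.0031 -0.0049 -1.    ] F [0.4 0.3 0.4] w 0.0854 q [ 0.53  0.25  1.67 -0.01  1.23  0.54]
0.013077631834153405
a [262.92901041 193.42980804]
b [387.62394917 186.4187403 ]
c [393.63558021 135.55558564]
tray [294.80938049  78.43455684]
((261.2, 192.5), array([0.4276, 0.2582, 0.035 ]), np.float64(0.044))
```

View pics/wrist2.png

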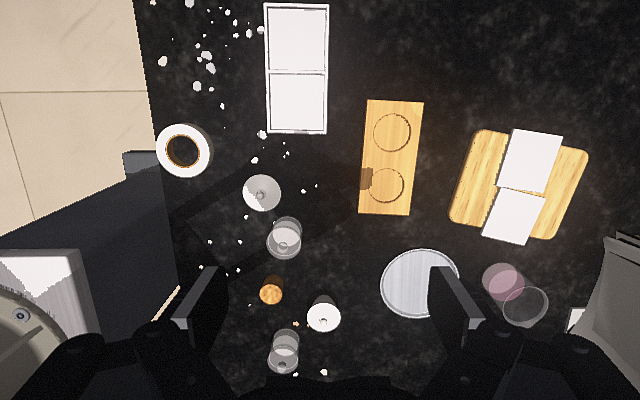

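The sharp view shows the tray (264..328, 3..134), the block seats at (392,132) and (387,185), the crucible lid at (261,192), and the dish near (420,283). Next I'll fit the fixed pieces and all the ware.

```bash
python3 - <<'E'
from h import *
c=dict(np.load("wrist2.npz")); f=c["frame"]; hsv=cv2.cvtColor(f,cv2.COLOR_RGB2HSV)
wood=cv2.inRange(hsv,(8,70,60),(30,255,255))
def rect(mask,u,v,R,z):
    k=cv2.convexHull(blob(mask,u,v,R))[:,0]
    W=np.array([ray(c,*p,z)[:2] for p in k],np.float32)
    (x,y),(a,b),t=cv2.minAreaRect(W); return round(x,4),round(y,4),round(a,4),round(b,4),round(t,2)
print("block",rect(wood,391,158,68,.016))
br=((hsv[...,2]>110)*255).astype(np.uint8)
print("tray",rect(br,296,68,74,.012))
print("dish top",ell(c,(.6304,.1158,.008),45,.008))
for n,X in [("crB",(.4987,.0837,.035)),("cork",(.43,.118,.03)),("botA",(.454,.19,.04))]: print(n,ell(c,X,24,X[2]))
# seat circles: dark edges
g=cv2.GaussianBlur(cv2.cvtColor(f,cv2.COLOR_RGB2GRAY),(3,3),0)
h=cv2.HoughCircles(g[90:225,350:430],cv2.HOUGH_GRADIENT_ALT,1,20,param1=120,param2=.5,minRadius=12,maxRadius=24)
if h is not None:
    for x,y,q in h[0]: print("seat",x+350,y+90,q,ray(c,x+350,y+90,.016).round(4))
crop(c,"crop2",340,80,440,230,4)
E
```

```text
block (0.597, 0.2896, 0.138, 0.1042, 86.36)
tray (0.4683, 0.391, 0.1362, 0.0767, 88.13)
dish top ((419.0, 282.9), array([0.6292, 0.1185, 0.008 ]), np.float64(0.1019))
crB ((323.2, 317.1), array([0.4977, 0.0849, 0.035 ]), np.float64(0.0421))
cork ((270.2, 293.8), array([0.4287, 0.1181, 0.03  ]), np.float64(0.0279))
botA ((284.3, 240.7), array([0.4523, 0.1985, 0.04  ]), np.float64(0.0434))
seat 390.0 131.0 18.37456 [0.5785 0.3253 0.016 ]
seat 384.0 185.0 17.90481 [0.5742 0.2603 0.016 ]
```

View pics/crop2.png

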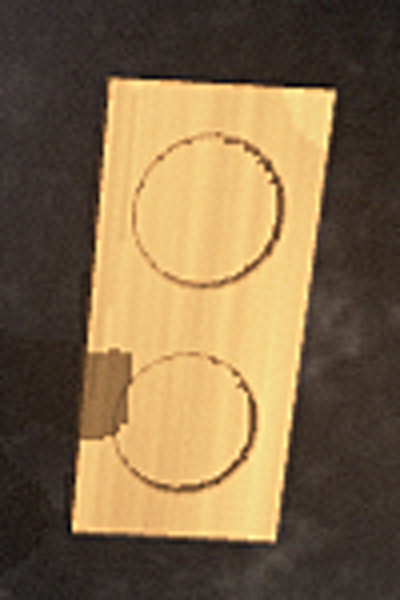

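```bash
python3 - <<'E'
from h import *
c=dict(np.load("wrist2.npz"))
a=ray(c,392.1,132.4,.016);b=ray(c,386.6,185.25,.016);print("seats",a.round(4),b.round(4),np.linalg.norm(a-b),np.degrees(np.arctan2(*(a-b)[1::-1])))
for p in [(367.5,99.75),(424,102.5),(358,213),(409.25,215.25)]: print("corner",ray(c,*p,.016).round(4),ray(c,*p,0).round(4))
P=cloud(c)
# depth-based: block top centre
x,y,z=P[...,0],P[...,1],P[...,2]
w=(z>.012)&(z<.02)&(abs(x-.58)<.06)&(abs(y-.29)<.09)
W=np.c_[x[w],y[w]].astype(np.float32);print("depth block",cv2.minAreaRect(W))
for n,(X,Y) in dict(crA=(.428,.258),crB=(.498,.085),cork=(.429,.118),botA=(.452,.19)).items():
    w=(np.hypot(x-X,y-Y)<.035)&(z>.024)&(z<.038 if n!="botA" else z<.1);W=np.c_[x[w],y[w]].astype(np.float32)
    if len(W)>5:print(n,cv2.minEnclosingCircle(W),np.median(z[w]))
s=dict(ee_rot=[1,-.005,.002,.002],ee_pos=[.5054,.2937,.2814])
sc=dict(np.load("scene0.npz"));sd=dict(np.load("side0.npz"))
for n,C,pts in [("scene",sc,[(274,219)])]: pass
P=cloud(sc);x,y,z=P[...,0],P[...,1],P[...,2]
w=(z>.012)&(z<.02)&(abs(x-.58)<.06)&(abs(y-.29)<.09);W=np.c_[x[w],y[w]].astype(np.float32);print("scene depth block",cv2.minAreaRect(W))
E
```

```text
seats [0.581  0.3237 0.016 ] [0.5774 0.26   0.016 ] 0.06376491587313038 86.71917028820657
corner [0.5515 0.3604 0.016 ] [0.5533 0.3598 0.    ]
corner [0.6156 0.3567 0.016 ] [0.6199 0.356  0.    ]
corner [0.5431 0.2243 0.016 ] [0.5446 0.2185 0.    ]
corner [0.6075 0.2206 0.016 ] [0.6115 0.2146 0.    ]
depth block ((0.5786559581756592, 0.2913215160369873), (0.13612741231918335, 0.06468354165554047), 86.37089538574219)
crA ((0.4282321035861969, 0.25877270102500916), 0.022502627223730087) 0.03752389289685591
crB ((0.49838265776634216, 0.08677075803279877), 0.022942544892430305) 0.03715213554804654
cork ((0.42835336923599243, 0.11866157501935959), 0.015878403559327126) 0.030351185419507928
botA ((0.45162561535835266, 0.1983363926410675), 0.021397504955530167) 0.04769829107544515
scene depth block ((0.5799005627632141, 0.28930819034576416), (0.14397767186164856, 0.06607100367546082), 86.01795959472656)
```

```bash
cat >> h.py <<'E'
def goto(s,X,yawdeg=0.):
    "rotvec deg + shift mm in the tool's axes"
    R=Ro.from_quat(s["ee_rot"]); D=Ro.from_euler("z",yawdeg,degrees=True)*Ro.from_quat([1,0,0,0])
    return (R.inv()*D).as_rotvec(degrees=True).round(2), delta(s,X)
E
python3 - <<'E'
from plant import r
from h import *
s=r.state();rep(s);print(goto(s,(.428,.2585,.10)))
E
```

```text
t 1.83 pos [0.5055 0.2935 0.2817] yaw -0.66 tilt [ 0.0036 -0.0044 -1.    ] F [-0.   0.5  0.2] w 0.0857 q [ 0.53  0.25  1.67 -0.01  1.23  0.54]
(array([ 0.25, -0.21, -0.66]), array([-77.8,  35.1, 181.6]))
```

Request:
{"fn": "play_rows", "kwargs": {"series": [[[0.1,0,-0.3,-25,12,30,0],[0.2,-0.1,-0.6,-50,24,65,0],[0.2,-0.2,-0.7,-78,35,100,0],[0.2,-0.2,-0.7,-78,35,135,0],[0.2,-0.2,-0.7,-78,35,165,0],[0.2,-0.2,-0.7,-78,35,181,0],[0.2,-0.2,-0.7,-78,35,181,0],[0.2,-0.2,-0.7,-78,35,181,0]]]}}

```text
time: 2.5
ee_pos: [0.4282, 0.2582, 0.1012]
ee_rot: [1.0, 0.0, 0.0, 0.001]
force: [0.3, 0.1, 1.3]
gripper_width: 0.0855
```

```bash
python3 - <<'E'
from plant import r
from h import *
s=r.state();rep(s);print(np.abs(s["qd"]).max());c=snap(r,"wrist","3");print(ell(c,(.428,.2585,.035),50,.035)); s=r.state();rep(s);print(goto(s,(.428,.2585,.010)))
E
```

```text
t 2.5 pos [0.4282 0.2582 0.1012] yaw 0.01 tilt [ 2.e-04 -1.e-03 -1.e+00] F [0.3 0.1 1.3] w 0.0855 q [ 0.54  0.33  2.01 -0.    0.8   0.54]
0.026458810270532058
((328.6, 218.6), array([0.4284, 0.2589, 0.035 ]), np.float64(0.0437))
t 2.55 pos [0.4289 0.2588 0.102 ] yaw 0.01 tilt [ 1.8e-03 -1.0e-04 -1.0e+00] F [-0.1  0.8  0.9] w 0.0855 q [ 0.54  0.33  2.01 -0.    0.8   0.54]
(array([ 0.  , -0.1 ,  0.01]), array([-1. ,  0.2, 92. ]))
```

View pics/wrist3.png

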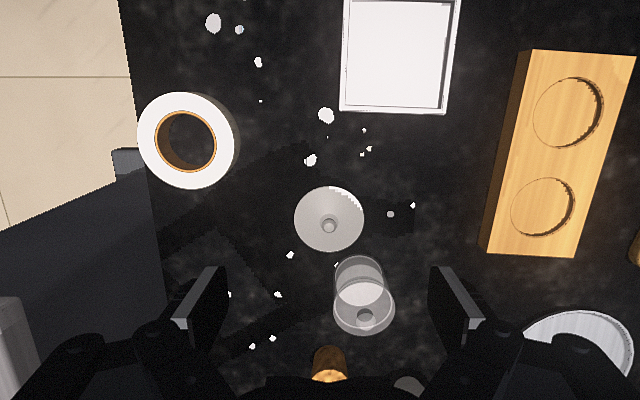

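The lid sits centred between the jaws at (329,219), and bottle A at (364,300) is clear of both fingers. Descending and closing.

Request:
{"fn": "play_rows", "kwargs": {"series": [[[0,0,0,-1,0,30,0],[0,0,0,-1,0,60,0],[0,0,0,-1,0,85,0],[0,0,0,-1,0,92,0],[0,0,0,-1,0,92,60],[0,0,0,-1,0,92,120],[0,0,0,-1,0,92,140],[0,0,0,-1,0,92,160],[0,0,0,-1,0,92,180],[0,0,0,-1,0,92,200],[0,0,0,-1,0,92,220],[0,0,0,-1,0,92,220]]], "squeeze": 30}}

```text
time: 3.55
ee_pos: [0.4294, 0.2596, 0.012]
ee_rot: [1.0, 0.0, 0.002, -0.001]
force: [-0.9, 0.0, 8.7]
gripper_width: 0.042
```

```bash
python3 - <<'E'
from plant import r
from h import *
s=r.state();rep(s);c=snap(r,"wrist","4");s=r.state();rep(s)
E
```

```text
t 3.55 pos [0.4294 0.2596 0.012 ] yaw 0.01 tilt [ 0.0047  0.0017 -1.    ] F [-0.9  0.   8.7] w 0.042 q [ 0.54  0.49  2.05 -0.    0.6   0.54]
t 3.6 pos [0.4294 0.2596 0.012 ] yaw 0.02 tilt [ 0.0047  0.0017 -1.    ] F [-0.7 -0.3  8.4] w 0.0423 q [ 0.54  0.49  2.05 -0.    0.6   0.54]
```

View pics/wrist4.png

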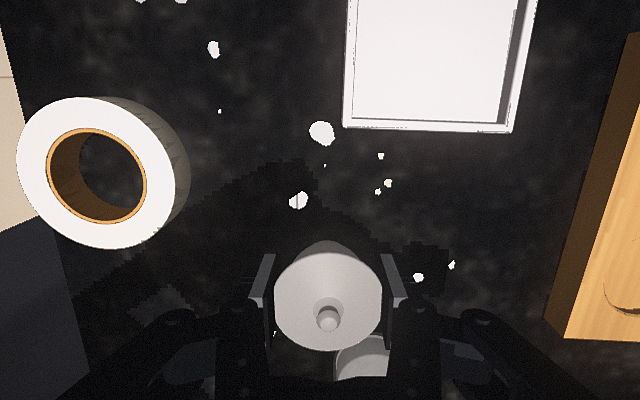

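The crucible is held between the pads, with its knob at (328,318). I'll lift it a little, then more.

Request:
{"fn": "play_rows", "kwargs": {"series": [[[0,0,0,0,0,-8,220],[0,0,0,0,0,-25,220],[0,0,0,0,0,-50,220],[0,0,0,0,0,-75,220],[0,0,0,0,0,-90,220],[0,0,0,0,0,-90,220],[0,0,0,0,0,-90,220]]]}}

```text
time: 4.18
ee_pos: [0.4298, 0.2599, 0.1038]
ee_rot: [1.0, 0.0, 0.004, -0.002]
force: [0.3, 0.1, -0.5]
gripper_width: 0.0419
```

```bash
python3 - <<'E'
from plant import r
from h import *
s=r.state();rep(s);c=snap(r,"wrist","5");s=r.state();rep(s);print(goto(s,(.581,.3245,.10)))
c=snap(r,"scene","5");crop(c,"s5",200,120,400,300,3)
E
```

```text
t 4.18 pos [0.4298 0.2599 0.1038] yaw 0.01 tilt [ 0.0078  0.0036 -1.    ] F [ 0.3  0.1 -0.5] w 0.0419 q [ 0.54  0.33  2.01 -0.    0.8   0.54]
t 4.23 pos [0.4291 0.2595 0.1027] yaw 0.02 tilt [ 0.006   0.0025 -1.    ] F [-0.4 -0.4 -0.6] w 0.042 q [ 0.54  0.33  2.01 -0.    0.8   0.54]
(array([-0.14, -0.34,  0.02]), array([151.9, -64.9,   3.7]))
```

View pics/wrist5.png

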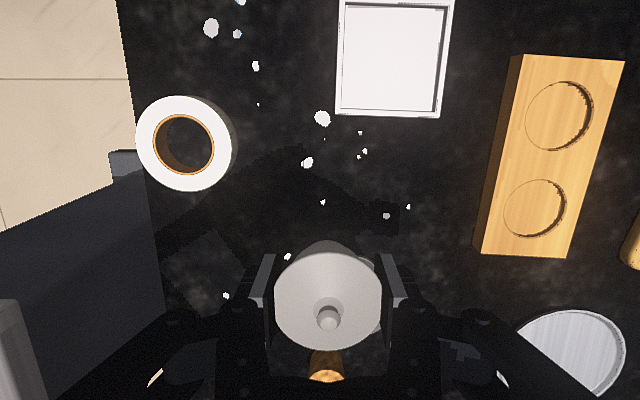

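View pics/s5.png

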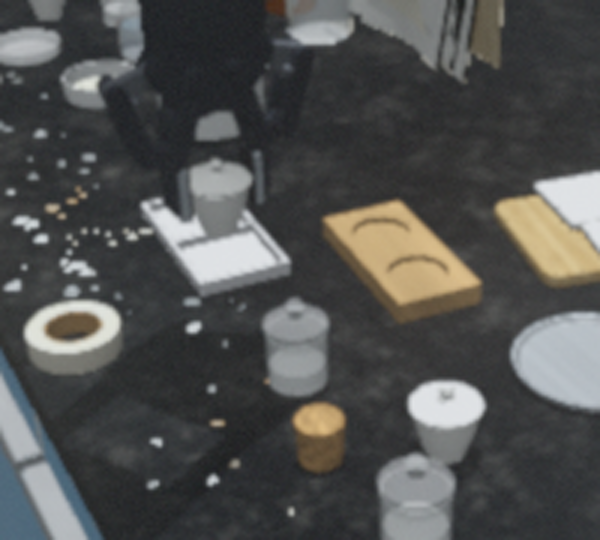

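The crucible hangs upright between the pads (scene crop 218,195). Moving over the far seat.

Request:
{"fn": "play_rows", "kwargs": {"series": [[[0,0,0,20,-9,2,220],[-0.1,-0.2,0,50,-22,4,220],[-0.1,-0.3,0,85,-36,4,220],[-0.1,-0.3,0,115,-50,4,220],[-0.1,-0.3,0,140,-60,4,220],[-0.1,-0.3,0,152,-65,4,220],[-0.1,-0.3,0,152,-65,10,220],[-0.1,-0.3,0,152,-65,30,220],[-0.1,-0.3,0,152,-65,40,220],[-0.1,-0.3,0,152,-65,40,220]]]}}

```text
time: 5.12
ee_pos: [0.5775, 0.3227, 0.0588]
ee_rot: [1.0, 0.0, -0.003, 0.002]
force: [0.0, -0.5, -0.3]
gripper_width: 0.0421
```

```bash
python3 - <<'E'
from plant import r
from h import *
s=r.state();rep(s);c=snap(r,"wrist","6");s=r.state();rep(s);print(goto(s,(.581,.3245,.023)))
E
```

```text
t 5.12 pos [0.5775 0.3227 0.0588] yaw 0.02 tilt [-0.0069 -0.0035 -1.    ] F [ 0.  -0.5 -0.3] w 0.0421 q [0.51 0.6  1.66 0.   0.89 0.51]
t 5.17 pos [0.5785 0.3232 0.0604] yaw 0.02 tilt [-0.005  -0.0025 -1.    ] F [ 0.4  0.1 -0.1] w 0.042 q [0.51 0.6  1.66 0.   0.89 0.51]
(array([0.14, 0.29, 0.02]), array([ 2.7, -1.4, 37.4]))
```

View pics/wrist6.png

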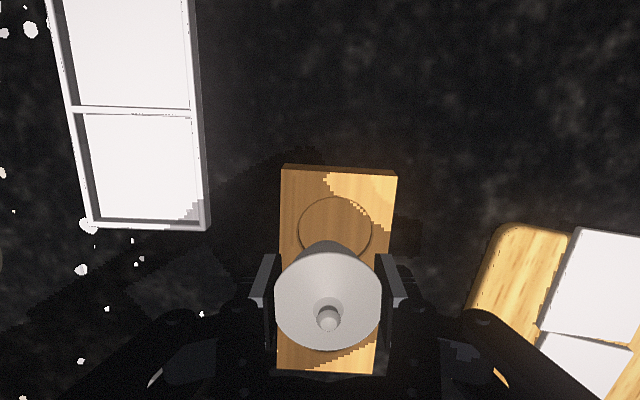

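```bash
python3 - <<'E'
from plant import r
from h import *
c=dict(np.load("wrist6.npz"));print(proj(c,(.581,.3237,.016)),ray(c,335,230,.016))
crop(c,"c6",250,150,420,300,4)
s=r.state();rep(s)
E
```

```text
[334.8655211  232.14167739] [0.5810677  0.32504226 0.016     ]
t 5.17 pos [0.5785 0.3232 0.0604] yaw 0.02 tilt [-0.005  -0.0025 -1.    ] F [ 0.4  0.1 -0.1] w 0.042 q [0.51 0.6  1.66 0.   0.89 0.51]
```

View pics/c6.png

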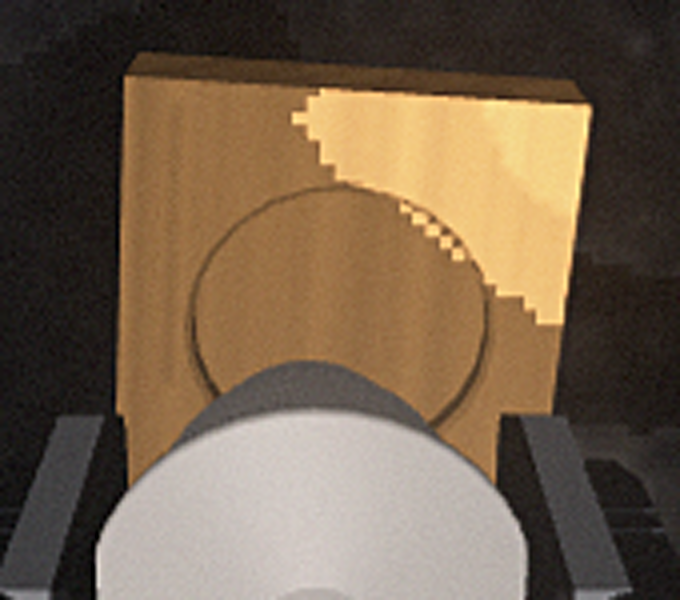

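The seat's visible circle at (335,230) agrees with the earlier estimate within 1 mm. Lowering, slowly at the end.

Request:
{"fn": "play_rows", "kwargs": {"series": [[[0.1,0.3,0,3,-1,4,220],[0.1,0.3,0,3,-1,14,220],[0.1,0.3,0,3,-1,24,220],[0.1,0.3,0,3,-1,30,220],[0.1,0.3,0,3,-1,33,220],[0.1,0.3,0,3,-1,34,220],[0.1,0.3,0,3,-1,34,220]]]}}

```text
time: 5.75
ee_pos: [0.5812, 0.324, 0.0261]
ee_rot: [1.0, 0.0, -0.0, 0.0]
force: [-0.9, 0.2, 0.3]
gripper_width: 0.0419
```

```bash
python3 - <<'E'
from plant import r
from h import *
s=r.state();rep(s);c=snap(r,"wrist","7");s=r.state();rep(s)
E
```

```text
t 5.75 pos [0.5812 0.324  0.0261] yaw 0.02 tilt [-2.e-04 -9.e-04 -1.e+00] F [-0.9  0.2  0.3] w 0.0419 q [ 0.51  0.65  1.67 -0.    0.83  0.51]
t 5.8 pos [0.5814 0.3242 0.0265] yaw 0.02 tilt [ 3.e-04 -7.e-04 -1.e+00] F [-0.1  0.5 -0.3] w 0.0418 q [ 0.51  0.65  1.67 -0.    0.83  0.51]
```

Stepping down to touch.

Request:
{"fn": "play_rows", "kwargs": {"series": [[[0,0,0,0,0,1,220],[0,0,0,0,0,2,220],[0,0,0,0,0,3,220],[0,0,0,0,0,3.5,220],[0,0,0,0,0,3.5,220]]]}}

```text
time: 6.22
ee_pos: [0.5815, 0.3243, 0.0233]
ee_rot: [1.0, 0.0, 0.0, 0.0]
force: [-0.7, 0.6, 1.6]
gripper_width: 0.0421
```

Request:
{"fn": "play_rows", "kwargs": {"series": [[[0,0,0,0,0,0.5,220],[0,0,0,0,0,0.8,220],[0,0,0,0,0,0.8,220]]]}}

```text
time: 6.47
ee_pos: [0.5816, 0.3244, 0.0231]
ee_rot: [1.0, 0.0, 0.0, 0.0]
force: [-1.6, -1.1, 7.3]
gripper_width: 0.0419
```

Contact at 7 N, so I'm opening.

Request:
{"fn": "play_rows", "kwargs": {"series": [[[0,0,0,0,0,0,110],[0,0,0,0,0,0,90],[0,0,0,0,0,0,60],[0,0,0,0,0,0,30],[0,0,0,0,0,0,20],[0,0,0,0,0,-10,0],[0,0,0,0,0,-40,0],[0,0,0,0,0,-75,0],[0,0,0,0,0,-85,0],[0,0,0,0,0,-85,0]]]}}

```text
time: 7.3
ee_pos: [0.5839, 0.3257, 0.1126]
ee_rot: [1.0, 0.0, 0.003, -0.002]
force: [0.6, 0.6, -1.3]
gripper_width: 0.0854
```

```bash
python3 - <<'E'
from plant import r
from h import *
s=r.state();rep(s);c=snap(r,"wrist","8");print(ell(c,(.581,.3237,.046),50,.046));s=r.state();rep(s);print(goto(s,(.4985,.0860,.12)))
E
```

```text
t 7.3 pos [0.5839 0.3257 0.1126] yaw 0.02 tilt [ 0.0068  0.0031 -1.    ] F [ 0.6  0.6 -1.3] w 0.0854 q [ 0.51  0.54  1.63 -0.    0.96  0.51]
((322.9, 222.0), array([0.5808, 0.3241, 0.046 ]), np.float64(0.0641))
t 7.35 pos [0.5826 0.3251 0.1104] yaw 0.02 tilt [ 0.0041  0.0016 -1.    ] F [-0.3 -0.2  0.5] w 0.0856 q [ 0.51  0.54  1.63 -0.    0.96  0.51]
(array([-0.09, -0.23,  0.02]), array([-84.2, 239. , -10.4]))
```

View pics/wrist8.png

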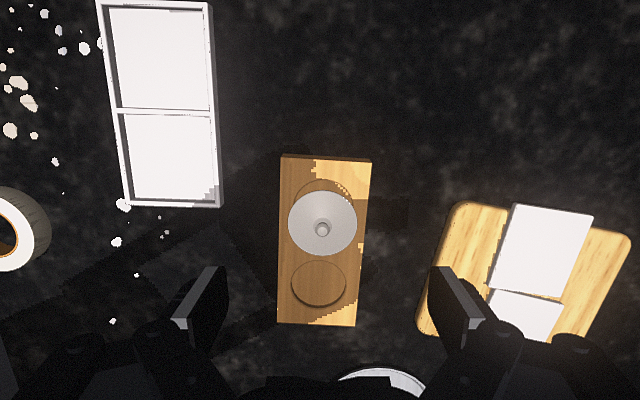

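The first crucible stands upright in the far seat, with its lid at (323,222). Now for crucible B.

Request:
{"fn": "play_rows", "kwargs": {"series": [[[0,0,0,-8,20,-8,0],[0,-0.1,0,-18,50,-10,0],[-0.1,-0.2,0,-30,85,-10,0],[-0.1,-0.2,0,-42,120,-10,0],[-0.1,-0.2,0,-54,155,-10,0],[-0.1,-0.2,0,-66,190,-10,0],[-0.1,-0.2,0,-77,220,-10,0],[-0.1,-0.2,0,-84,239,-10,0],[-0.1,-0.2,0,-84,239,-10,0],[-0.1,-0.2,0,-84,239,-10,0]]]}}

```text
time: 8.18
ee_pos: [0.4978, 0.0852, 0.1188]
ee_rot: [1.0, -0.001, -0.001, 0.0]
force: [0.2, -0.3, -0.0]
gripper_width: 0.086
```

```bash
python3 - <<'E'
from plant import r
from h import *
s=r.state();rep(s);c=snap(r,"wrist","9");print(ell(c,(.4985,.086,.035),50,.035))
P=cloud(c);x,y,z=P[...,0],P[...,1],P[...,2]
for n,(X,Y,a,b) in dict(crB=(.4985,.085,.024,.038),cork=(.429,.118,.024,.038),botA=(.452,.195,.03,.1),botB=(.443,.02,.03,.1)).items():
    w=(np.hypot(x-X,y-Y)<.035)&(z>a)&(z<b);W=np.c_[x[w],y[w]].astype(np.float32)
    if len(W)>5:print(n,cv2.minEnclosingCircle(W),np.median(z[w]),np.median(W,0))
s=r.state();rep(s);print(goto(s,(.4985,.0860,.010)))
E
```

```text
t 8.18 pos [0.4978 0.0852 0.1188] yaw -0.1 tilt [-1.e-03 -3.e-04 -1.e+00] F [ 0.2 -0.3 -0. ] w 0.086 q [ 0.17  0.31  1.99 -0.    0.84  0.17]
((328.5, 208.3), array([0.4979, 0.0867, 0.035 ]), np.float64(0.0441))
crB ((0.4976937472820282, 0.08677501231431961), 0.02276587300002575) 0.03749902231592028 [0.49681425 0.09218778]
cork ((0.4289631247520447, 0.11831395328044891), 0.015405697748064995) 0.03026809887987517 [0.42968556 0.11890981]
botA ((0.45143622159957886, 0.19794628024101257), 0.021237727254629135) 0.04806605069926603 [0.4536652  0.19561435]
botB ((0.4420801103115082, 0.024606285616755486), 0.021360935643315315) 0.04777488591052372 [0.44507474 0.03020802]
t 8.23 pos [0.4985 0.086  0.119 ] yaw -0.05 tilt [-2.e-04 -0.e+00 -1.e+00] F [0.  0.1 0.1] w 0.0855 q [0.17 0.31 1.98 0.   0.84 0.17]
(array([ 0.  ,  0.01, -0.05]), array([  0.,   0., 109.]))
```

View pics/wrist9.png

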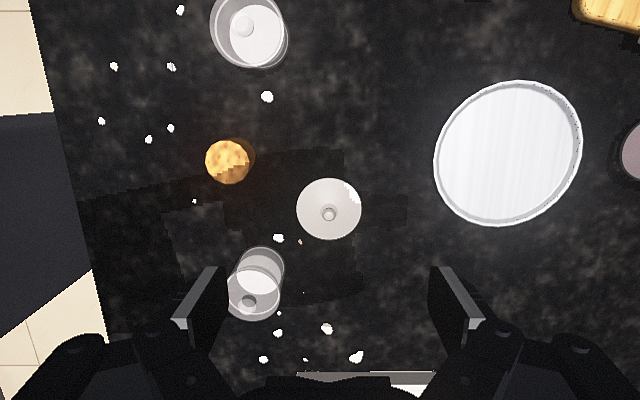

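Crucible B's lid is centred at (329,208). Bottle B at (256,285) and the cork at (228,160) are clear of the finger paths. Descending.

Request:
{"fn": "play_rows", "kwargs": {"series": [[[0,0,0,0,-0.5,30,0],[0,0,0,-0.5,-0.5,65,0],[0,0,0,-0.5,-0.5,95,0],[0,0,0,-0.5,-0.5,108,0],[0,0,0,-0.5,-0.5,108,60],[0,0,0,-0.5,-0.5,108,120],[0,0,0,-0.5,-0.5,108,140],[0,0,0,-0.5,-0.5,108,160],[0,0,0,-0.5,-0.5,108,180],[0,0,0,-0.5,-0.5,108,220],[0,0,0,-0.5,-0.5,108,220]]]}}

```text
time: 9.15
ee_pos: [0.499, 0.0868, 0.0122]
ee_rot: [1.0, -0.0, 0.001, -0.0]
force: [-0.6, 0.9, 7.7]
gripper_width: 0.0418
```

```bash
python3 - <<'E'
from plant import r
from h import *
s=r.state();rep(s);print(goto(s,(.5775,.2600,.10)))
E
```

```text
t 9.15 pos [0.499  0.0868 0.0122] yaw -0.06 tilt [ 2.2e-03  5.0e-04 -1.0e+00] F [-0.6  0.9  7.7] w 0.0418 q [0.17 0.5  2.04 0.   0.61 0.17]
(array([-0.03, -0.13, -0.06]), array([  78.5, -173.3,  -87.5]))
```

Request:
{"fn": "play_rows", "kwargs": {"series": [[[0,0,0,0,0,-8,220],[0,0,0,0,0,-30,220],[0,0,0,0,0,-60,220],[0,0,0,8,-18,-82,220],[0,-0.1,0,22,-48,-88,220],[0,-0.1,0,38,-83,-88,220],[0,-0.1,0,53,-118,-88,220],[0,-0.1,0,67,-148,-88,220],[0,-0.1,0,76,-167,-88,220],[0,-0.1,0,79,-173,-82,220],[0,-0.1,0,79,-173,-60,220],[0,-0.1,0,79,-173,-50,220]]]}}

```text
time: 10.15
ee_pos: [0.577, 0.2593, 0.0611]
ee_rot: [1.0, -0.0, -0.0, 0.0]
force: [-0.9, 0.1, -1.2]
gripper_width: 0.0409
```

Request:
{"fn": "play_rows", "kwargs": {"series": [[[0,0,0,0,0,0,220],[0,0,0,0,0,0,220]]]}}

```text
time: 10.32
ee_pos: [0.5758, 0.258, 0.0604]
ee_rot: [1.0, -0.0, -0.002, 0.001]
force: [0.4, -0.1, 0.7]
gripper_width: 0.0412
```

```bash
python3 - <<'E'
from plant import r
from h import *
s=r.state();rep(s);c=snap(r,"wrist","10");s=r.state();rep(s);print(goto(s,(.5775,.2600,.0232)));print(proj(c,(.5773,.2597,.016)))
E
```

```text
t 10.32 pos [0.5758 0.258  0.0604] yaw -0.05 tilt [-0.0035 -0.0016 -1.    ] F [ 0.4 -0.1  0.7] w 0.0412 q [ 0.42  0.56  1.74 -0.    0.85  0.42]
t 10.37 pos [0.5766 0.2584 0.0612] yaw -0.06 tilt [-1.9e-03 -8.0e-04 -1.0e+00] F [0.8 0.5 0.4] w 0.0413 q [0.42 0.56 1.74 0.   0.85 0.42]
(array([ 0.05,  0.11, -0.06]), array([ 1. , -1.7, 38. ]))
[331.23318271 230.1372555 ]
```

View pics/wrist10.png

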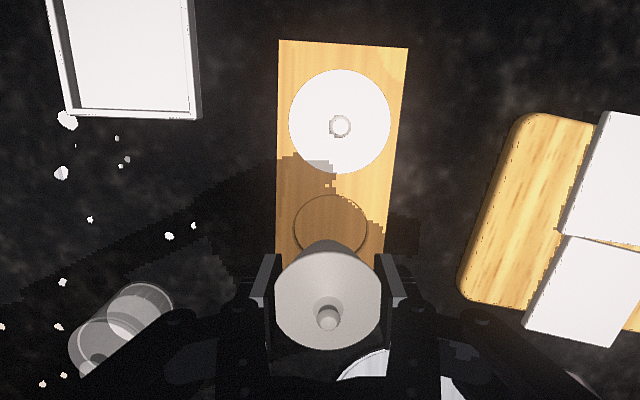

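The seat circle is at (331,230), as predicted, and the crucible is steady in the grip. Lowering.

Request:
{"fn": "play_rows", "kwargs": {"series": [[[0,0.1,0,1,-1.5,8,220],[0,0.1,0,1,-1.5,18,220],[0,0.1,0,1,-1.5,27,220],[0,0.1,0,1,-1.5,33,220],[0,0.1,0,1,-1.5,35,220],[0,0.1,0,1,-1.5,36,220],[0,0.1,0,1,-1.5,37,220],[0,0.1,0,1,-1.5,37,220]]]}}

```text
time: 11.03
ee_pos: [0.5776, 0.2599, 0.0242]
ee_rot: [1.0, -0.0, -0.0, 0.0]
force: [0.3, 0.5, 0.1]
gripper_width: 0.0413
```

Request:
{"fn": "play_rows", "kwargs": {"series": [[[0,0,0,0,0,0.5,220],[0,0,0,0,0,1,220],[0,0,0,0,0,1.4,220],[0,0,0,0,0,1.4,220]]]}}

```text
time: 11.37
ee_pos: [0.5779, 0.2601, 0.0233]
ee_rot: [1.0, -0.0, 0.0, 0.0]
force: [-0.7, -0.5, 3.5]
gripper_width: 0.0414
```

Request:
{"fn": "play_rows", "kwargs": {"series": [[[0,0,0,0,0,0.4,220],[0,0,0,0,0,0.6,220]]]}}

```text
time: 11.53
ee_pos: [0.578, 0.2603, 0.0232]
ee_rot: [1.0, -0.0, 0.0, 0.0]
force: [-2.7, -0.4, 8.8]
gripper_width: 0.0411
```

Request:
{"fn": "play_rows", "kwargs": {"series": [[[0,0,0,0,0,0,110],[0,0,0,0,0,0,90],[0,0,0,0,0,0,60],[0,0,0,0,0,0,30],[0,0,0,0,0,0,20],[0,0,0,0,0,-10,0],[0,0,0,0,0,-40,0],[0,0,0,0,0,-75,0],[0,0,0,0,0,-95,0],[0,0,0,0,0,-95,0]]]}}

```text
time: 12.37
ee_pos: [0.5808, 0.2615, 0.124]
ee_rot: [1.0, -0.0, 0.004, -0.002]
force: [0.4, 0.2, 0.9]
gripper_width: 0.0855
```

```bash
python3 - <<'E'
from plant import r
from h import *
s=r.state();rep(s);c=snap(r,"wrist","11");P=cloud(c);x,y,z=P[...,0],P[...,1],P[...,2]
w=(np.hypot(x-.452,y-.198)<.04)&(z>.03);W=np.c_[x[w],y[w]].astype(np.float32)
if len(W)>5: print(cv2.minEnclosingCircle(W))
s=r.state();rep(s);print(goto(s,(.4518,.198,.12)))
E
```

```text
t 12.37 pos [0.5808 0.2615 0.124 ] yaw -0.06 tilt [ 0.0082  0.0031 -1.    ] F [0.4 0.2 0.9] w 0.0855 q [ 0.42  0.48  1.7  -0.    0.95  0.42]
((0.45181751251220703, 0.19861052930355072), 0.021639863029122353)
t 12.42 pos [0.5797 0.261  0.1216] yaw -0.05 tilt [ 0.0058  0.002  -1.    ] F [-0.3 -0.8 -0.3] w 0.0856 q [ 0.42  0.48  1.7  -0.    0.95  0.42]
(array([-0.12, -0.33, -0.05]), array([-127.8,   63.2,    0.7]))
```

View pics/wrist11.png

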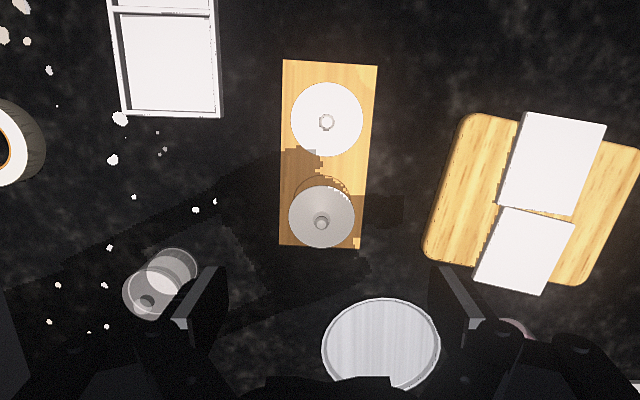

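Both crucibles are seated upright, at (327,120) and (321,217). Next I'll measure the tray from the earlier sharp view, and move over bottle A.

```bash
python3 - <<'E'
from h import *
for n in ("wrist2","scene0","wrist1"):
    c=dict(np.load(n+".npz"));P=cloud(c);x,y,z=P[...,0],P[...,1],P[...,2]
    w=(z>.0075)&(z<.016)&(abs(x-.47)<.055)&(abs(y-.39)<.085);W=np.c_[x[w],y[w]].astype(np.float32);print(n,w.sum(),cv2.minAreaRect(W))
c=dict(np.load("wrist2.npz"));crop(c,"tray2",250,0,345,145,4)
E
```

```text
wrist2 1691 ((0.47162044048309326, 0.3913179039955139), (0.1358998417854309, 0.0701216459274292), 88.0171127319336)
scene0 308 ((0.47276240587234497, 0.3879757821559906), (0.14130577445030212, 0.07033813744783401), 87.75733947753906)
wrist1 790 ((0.47082528471946716, 0.35833632946014404), (0.0711502656340599, 0.07026640325784683), 89.6118392944336)
```

Request:
{"fn": "play_rows", "kwargs": {"series": [[[0,0,0,-20,10,0,0],[0,-0.2,0,-50,25,0,0],[-0.1,-0.3,0,-85,42,0,0],[-0.1,-0.3,0,-112,56,0,0],[-0.1,-0.3,0,-128,63,0,0],[-0.1,-0.3,0,-128,63,0,0],[-0.1,-0.3,0,-128,63,0,0]]]}}

```text
time: 13.0
ee_pos: [0.4508, 0.1978, 0.1204]
ee_rot: [1.0, -0.001, -0.0, 0.0]
force: [0.1, 0.3, -0.1]
gripper_width: 0.0855
```

```bash
python3 - <<'E'
from plant import r
from h import *
s=r.state();rep(s);c=snap(r,"wrist","12");P=cloud(c);x,y,z=P[...,0],P[...,1],P[...,2]
w=(np.hypot(x-.452,y-.198)<.04)&(z>.03);W=np.c_[x[w],y[w]].astype(np.float32)
if len(W)>5: print(cv2.minEnclosingCircle(W))
w=(z>.0075)&(z<.016)&(abs(x-.47)<.055)&(abs(y-.39)<.085);W=np.c_[x[w],y[w]].astype(np.float32);print("tray",w.sum(),W.min(0),W.max(0))
s=r.state();rep(s);print(goto(s,(.4518,.198,.012)))
E
```

```text
t 13.0 pos [0.4508 0.1978 0.1204] yaw -0.06 tilt [-3.e-04 -1.e-04 -1.e+00] F [ 0.1  0.3 -0.1] w 0.0855 q [0.41 0.29 2.01 0.   0.84 0.41]
((0.4531713128089905, 0.21185091137886047), 0.03751030191779137)
tray 961 [0.43438566 0.32206404] [0.50427747 0.33278832]
t 13.05 pos [0.452  0.1984 0.1207] yaw -0.06 tilt [ 9.e-04  5.e-04 -1.e+00] F [ 0.6 -0.5  0. ] w 0.0853 q [0.41 0.29 2.01 0.   0.84 0.41]
(array([-0.03, -0.05, -0.06]), array([ -0.3,   0.4, 108.7]))
```

View pics/wrist12.png

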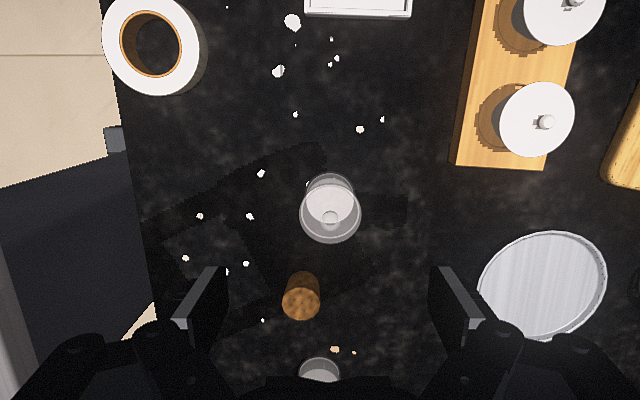

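View pics/tray2.png

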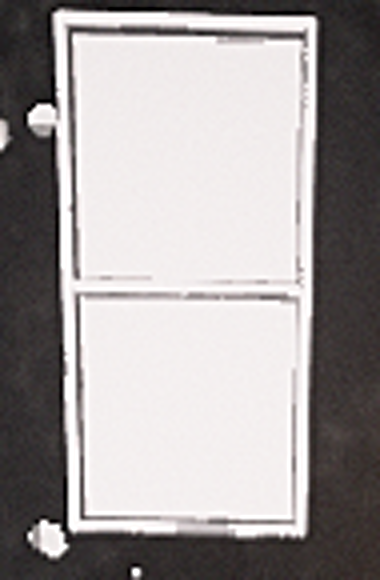

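The tray centre is (0.4716, 0.3913) at 88°. Bottle A is centred between the jaws at (330,208). Descending and gripping.

Request:
{"fn": "play_rows", "kwargs": {"series": [[[0,0,0,0,0,30,0],[0,0,0,0,0,65,0],[0,0,0,0,0,95,0],[0,0,0,0,0,108,0],[0,0,0,0,0,108,60],[0,0,0,0,0,108,120],[0,0,0,0,0,108,140],[0,0,0,0,0,108,160],[0,0,0,0,0,108,180],[0,0,0,0,0,108,220],[0,0,0,0,0,108,220]]]}}

```text
time: 13.97
ee_pos: [0.4532, 0.1989, 0.0137]
ee_rot: [1.0, -0.0, 0.002, -0.001]
force: [-1.0, 0.3, 7.3]
gripper_width: 0.0398
```

```bash
python3 - <<'E'
from plant import r
from h import *
s=r.state();rep(s);c=snap(r,"wrist","13");s=r.state();rep(s);print(goto(s,(.4727,.4240,.10)))
E
```

```text
t 13.97 pos [0.4532 0.1989 0.0137] yaw -0.06 tilt [ 0.0033  0.0015 -1.    ] F [-1.   0.3  7.3] w 0.0398 q [0.41 0.48 2.06 0.   0.6  0.41]
t 14.02 pos [0.4532 0.1989 0.0137] yaw -0.06 tilt [ 0.0033  0.0015 -1.    ] F [0.3 1.2 6.9] w 0.0394 q [0.41 0.48 2.06 0.   0.6  0.41]
(array([-0.08, -0.19, -0.06]), array([  19.6, -225.3,  -85.9]))
```

View pics/wrist13.png

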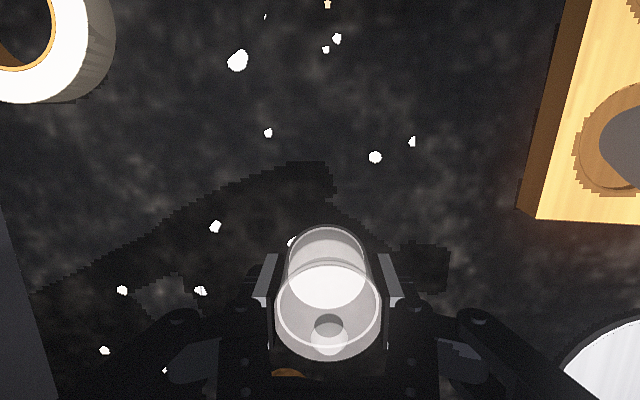

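The bottle is gripped squarely at (328,310). Lifting it and carrying it to the far compartment.

Request:
{"fn": "play_rows", "kwargs": {"series": [[[0,0,0,0,0,-8,220],[0,0,0,0,0,-30,220],[0,0,0,0,-10,-60,220],[0,-0.1,0,2,-35,-80,220],[-0.1,-0.2,0,5,-70,-86,220],[-0.1,-0.2,0,9,-107,-86,220],[-0.1,-0.2,0,13,-144,-86,220],[-0.1,-0.2,0,16,-180,-86,220],[-0.1,-0.2,0,18,-208,-86,220],[-0.1,-0.2,0,20,-222,-82,220],[-0.1,-0.2,0,20,-225,-65,220],[-0.1,-0.2,0,20,-225,-50,220]]]}}

```text
time: 15.02
ee_pos: [0.4734, 0.425, 0.0643]
ee_rot: [1.0, 0.0, 0.0, -0.0]
force: [-0.8, -0.5, -0.8]
gripper_width: 0.0395
```

Request:
{"fn": "play_rows", "kwargs": {"series": [[[0,0,0,0,0,0,220],[0,0,0,0,0,0,220]]]}}

```text
time: 15.18
ee_pos: [0.4727, 0.424, 0.0638]
ee_rot: [1.0, 0.0, -0.0, 0.0]
force: [0.6, 0.1, 0.3]
gripper_width: 0.0396
```

```bash
python3 - <<'E'
from plant import r
from h import *
s=r.state();rep(s);c=snap(r,"wrist","14");s=r.state();rep(s);print(goto(s,(.4727,.4240,.0177)))
E
```

```text
t 15.18 pos [0.4727 0.424  0.0638] yaw 0.03 tilt [-8.e-04 -9.e-04 -1.e+00] F [0.6 0.1 0.3] w 0.0396 q [ 0.73  0.56  1.73 -0.    0.85  0.73]
t 15.23 pos [0.4733 0.4244 0.0646] yaw 0.01 tilt [ 5.e-04  2.e-04 -1.e+00] F [-0.1  0.4 -0.3] w 0.0389 q [ 0.73  0.56  1.73 -0.    0.85  0.73]
(array([-0.01, -0.03,  0.01]), array([-0.7,  0.4, 46.9]))
```

View pics/wrist14.png

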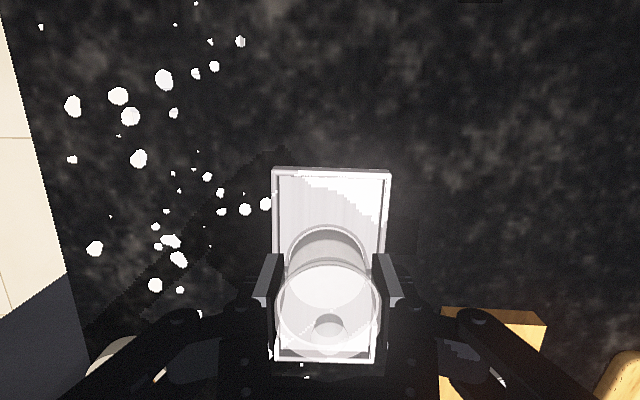

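The bottle's foot at (328,245) lies inside the far compartment, whose outer edge is at row 172. Lowering.

Request:
{"fn": "play_rows", "kwargs": {"series": [[[0,0,0,-0.5,0,10,220],[0,0,0,-0.5,0,22,220],[0,0,0,-0.5,0,32,220],[0,0,0,-0.5,0,39,220],[0,0,0,-0.5,0,42,220],[0,0,0,-0.5,0,43.5,220],[0,0,0,-0.5,0,44.5,220],[0,0,0,-0.5,0,45,220]]]}}

```text
time: 15.9
ee_pos: [0.473, 0.4245, 0.0197]
ee_rot: [1.0, 0.0, 0.0, -0.0]
force: [-0.7, 0.0, -0.2]
gripper_width: 0.0396
```

```bash
python3 - <<'E'
from h import *
c=dict(np.load("wrist14.npz"));print(ray(c,274,169,.012),ray(c,391,172,.012))
E
```

```text
[0.44149676 0.46040227 0.012     ] [0.5085726  0.45872943 0.012     ]
```

Request:
{"fn": "play_rows", "kwargs": {"series": [[[0,0,0,0,0,0.7,220],[0,0,0,0,0,1.3,220],[0,0,0,0,0,1.9,220],[0,0,0,0,0,2.2,220]]]}}

```text
time: 16.23
ee_pos: [0.4731, 0.4247, 0.0178]
ee_rot: [1.0, 0.0, 0.0, -0.0]
force: [-1.2, 0.1, 4.0]
gripper_width: 0.0399
```

Request:
{"fn": "play_rows", "kwargs": {"series": [[[0,0,0,0,0,0.4,220],[0,0,0,0,0,0.5,220]]]}}

```text
time: 16.4
ee_pos: [0.4731, 0.4248, 0.0178]
ee_rot: [1.0, 0.0, 0.001, -0.0]
force: [-1.8, -1.6, 6.6]
gripper_width: 0.0397
```

Request:
{"fn": "play_rows", "kwargs": {"series": [[[0,0,0,0,0,0,115],[0,0,0,0,0,0,95],[0,0,0,0,0,0,70],[0,0,0,0,0,0,40],[0,0,0,0,0,0,20],[0,0,0,0,0,-10,0],[0,0,0,0,0,-40,0],[0,0,0,0,0,-75,0],[0,0,0,0,0,-105,0],[0,0,0,0,0,-105,0]]]}}

```text
time: 17.23
ee_pos: [0.4759, 0.4273, 0.1299]
ee_rot: [1.0, 0.0, 0.004, -0.004]
force: [1.2, 0.0, 1.0]
gripper_width: 0.0851
```

```bash
python3 - <<'E'
from plant import r
from h import *
s=r.state();rep(s);c=snap(r,"wrist","15");s=r.state();rep(s);print(goto(s,(.442,.0246,.14)))
E
```

```text
t 17.23 pos [0.4759 0.4273 0.1299] yaw 0.02 tilt [ 0.0083  0.0073 -0.9999] F [1.2 0.  1. ] w 0.0851 q [ 0.73  0.48  1.69 -0.    0.96  0.73]
t 17.28 pos [0.4749 0.4264 0.1272] yaw 0.01 tilt [ 0.0063  0.0055 -1.    ] F [-0.7  0.5 -0.2] w 0.0849 q [ 0.73  0.48  1.7  -0.    0.96  0.73]
(array([-0.32, -0.36,  0.01]), array([-32.9, 401.7, -15.3]))
```

View pics/wrist15.png

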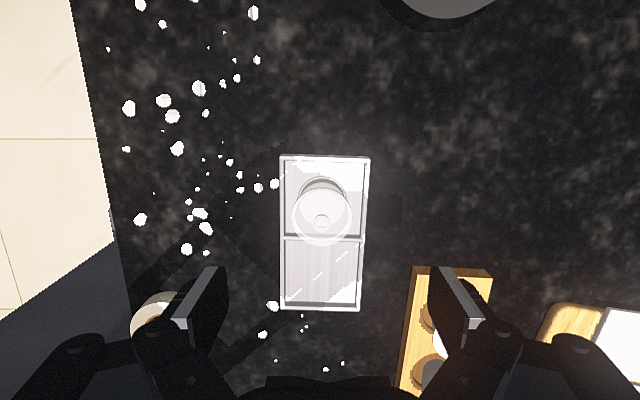

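Bottle A stands in the far compartment, at (322,215). On to bottle B.

Request:
{"fn": "play_rows", "kwargs": {"series": [[[0,0,0,-2,25,-6,0],[-0.1,-0.1,0,-5,62,-13,0],[-0.2,-0.2,0,-8,100,-15,0],[-0.3,-0.3,0,-11,140,-15,0],[-0.3,-0.4,0,-14,180,-15,0],[-0.3,-0.4,0,-18,220,-15,0],[-0.3,-0.4,0,-21,260,-15,0],[-0.3,-0.4,0,-25,300,-15,0],[-0.3,-0.4,0,-28,340,-15,0],[-0.3,-0.4,0,-31,375,-15,0],[-0.3,-0.4,0,-33,402,-15,0],[-0.3,-0.4,0,-33,402,-15,0]]]}}

```text
time: 18.28
ee_pos: [0.4405, 0.0206, 0.1392]
ee_rot: [1.0, -0.001, -0.001, 0.0]
force: [-0.2, -0.2, 0.4]
gripper_width: 0.0852
```

Request:
{"fn": "play_rows", "kwargs": {"series": [[[0,0,0,0,0,0,0],[0,0,0,0,0,0,0]]]}}

```text
time: 18.45
ee_pos: [0.4399, 0.0205, 0.1388]
ee_rot: [1.0, -0.002, -0.002, 0.0]
force: [-0.3, 0.1, 0.3]
gripper_width: 0.0854
```

```bash
python3 - <<'E'
from plant import r
from h import *
s=r.state();rep(s);c=snap(r,"wrist","16");P=cloud(c);x,y,z=P[...,0],P[...,1],P[...,2]
w=(np.hypot(x-.442,y-.0246)<.028)&(z>.03);W=np.c_[x[w],y[w]].astype(np.float32)
if len(W)>5: print(cv2.minEnclosingCircle(W))
s=r.state();rep(s);print(goto(s,(.442,.0246,.012)))
E
```

```text
t 18.45 pos [0.4399 0.0205 0.1388] yaw -0.21 tilt [-3.5e-03 -8.0e-04 -1.0e+00] F [-0.3  0.1  0.3] w 0.0854 q [ 0.04  0.19  2.1  -0.    0.85  0.05]
((0.441961407661438, 0.02893999218940735), 0.02624575048685074)
t 18.5 pos [0.4401 0.021  0.1389] yaw -0.15 tilt [-3.2e-03 -7.0e-04 -1.0e+00] F [-0.1  0.7 -0.2] w 0.0852 q [ 0.04  0.19  2.1  -0.    0.85  0.05]
(array([ 0.04,  0.18, -0.15]), array([  2.3,  -3.7, 126.9]))
```

View pics/wrist16.png

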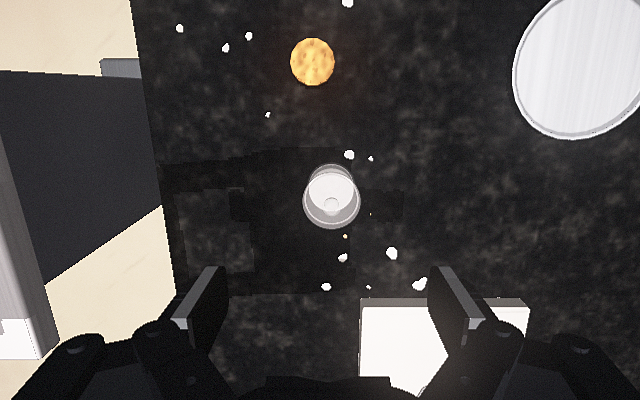

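```bash
python3 - <<'E'
from h import *
c=dict(np.load("wrist16.npz"));print(ray(c,331,202,.05),ray(c,331,205,.062),proj(c,(.442,.0246,.062)));crop(c,"b16",280,140,390,250,5)
P=cloud(c);x,y,z=P[...,0],P[...,1],P[...,2]
w=(np.hypot(x-.442,y-.0246)<.028)&(z>.055);print(w.sum(),x[w].mean(),y[w].mean())
w=(np.hypot(x-.442,y-.0246)<.028)&(z>.038)&(z<.054);W=np.c_[x[w],y[w]].astype(np.float32);print(cv2.minEnclosingCircle(W))
E
```

```text
[0.44157842 0.02493694 0.05      ] [0.44150859 0.02675132 0.062     ] [331.73355736 208.04285915]
4316 0.44274842087726457 0.03284672889372634
((0.4417129456996918, 0.02405625954270363), 0.0213882178068161)
```

View pics/b16.png

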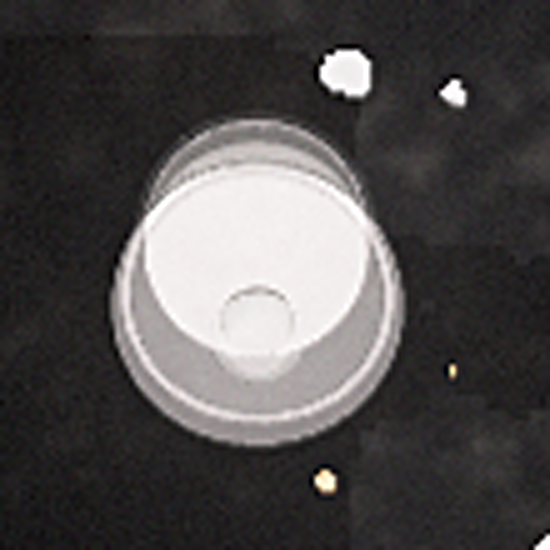

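The bottle centre is (0.4417, 0.0243), and its knob at (332,207) agrees. Descending and gripping.

Request:
{"fn": "play_rows", "kwargs": {"series": [[[0,0.2,0,1,-2,30,0],[0,0.2,0,1.7,-3.5,65,0],[0,0.2,0,1.7,-3.5,98,0],[0,0.2,0,1.7,-3.5,118,0],[0,0.2,0,1.7,-3.5,126,0],[0,0.2,0,1.7,-3.5,126,60],[0,0.2,0,1.7,-3.5,126,120],[0,0.2,0,1.7,-3.5,126,140],[0,0.2,0,1.7,-3.5,126,160],[0,0.2,0,1.7,-3.5,126,190],[0,0.2,0,1.7,-3.5,126,220],[0,0.2,0,1.7,-3.5,126,220]]]}}

```text
time: 19.5
ee_pos: [0.4424, 0.0246, 0.0143]
ee_rot: [1.0, -0.001, 0.001, 0.0]
force: [-2.4, 2.1, 6.5]
gripper_width: 0.0398
```

```bash
python3 - <<'E'
from plant import r
from h import *
s=r.state();rep(s);c=snap(r,"wrist","17");s=r.state();rep(s);print(goto(s,(.4705,.3583,.10)))
E
```

```text
t 19.5 pos [0.4424 0.0246 0.0143] yaw -0.17 tilt [ 2.6e-03 -4.0e-04 -1.0e+00] F [-2.4  2.1  6.5] w 0.0398 q [ 0.05  0.43  2.17 -0.    0.54  0.06]
t 19.55 pos [0.4424 0.0246 0.0142] yaw -0.17 tilt [ 2.5e-03 -4.0e-04 -1.0e+00] F [-2.2  2.1  7.3] w 0.0393 q [ 0.05  0.43  2.17 -0.    0.54  0.06]
(array([ 0.02, -0.14, -0.17]), array([  27.4, -333.7,  -85.8]))
```

View pics/wrist17.png

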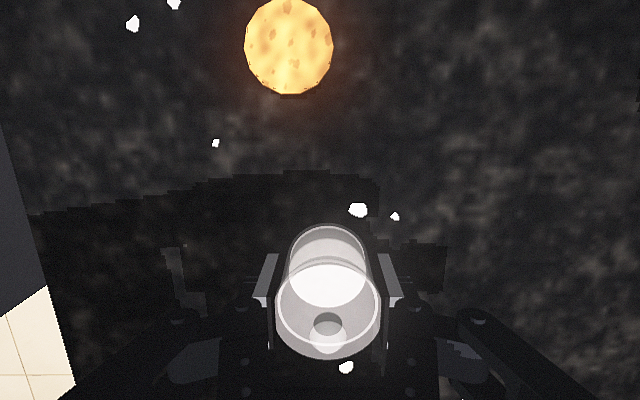

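Gripped at (328,310). Lifting and carrying it to the near compartment.

Request:
{"fn": "play_rows", "kwargs": {"series": [[[0,0,0,0,0,-8,220],[0,0,0,0,0,-30,220],[0,0,0,0,-6,-60,220],[0,-0.1,-0.1,2,-25,-82,220],[0,-0.1,-0.2,5,-60,-88,220],[0,-0.1,-0.2,8,-98,-88,220],[0,-0.1,-0.2,11,-138,-88,220],[0,-0.1,-0.2,14,-178,-88,220],[0,-0.1,-0.2,18,-218,-88,220],[0,-0.1,-0.2,21,-255,-88,220],[0,-0.1,-0.2,24,-290,-88,220],[0,-0.1,-0.2,26,-316,-88,220]]]}}

```text
time: 20.55
ee_pos: [0.4695, 0.3438, 0.1039]
ee_rot: [1.0, 0.001, 0.001, -0.001]
force: [0.0, -1.0, -0.9]
gripper_width: 0.0397
```

```bash
python3 - <<'E'
from plant import r
from h import *
s=r.state();rep(s);print(goto(s,(.4705,.3583,.064)))
E
```

```text
t 20.55 pos [0.4695 0.3438 0.1039] yaw 0.09 tilt [ 0.003   0.0015 -1.    ] F [ 0.  -1.  -0.9] w 0.0397 q [ 0.63  0.44  1.83 -0.    0.87  0.63]
(array([-0.08, -0.17,  0.09]), array([  0.9, -14.4,  39.9]))
```

Request:
{"fn": "play_rows", "kwargs": {"series": [[[0,-0.1,0,1,-8,4,220],[0,-0.1,0,1,-14,15,220],[0,-0.1,0,1,-14,30,220],[0,-0.1,0,1,-14,38,220],[0,-0.1,0,1,-14,38,220],[0,-0.1,0,1,-14,38,220]]]}}

```text
time: 21.05
ee_pos: [0.4702, 0.3564, 0.0654]
ee_rot: [1.0, 0.0, -0.0, -0.0]
force: [-0.6, -0.4, -0.3]
gripper_width: 0.0392
```

```bash
python3 - <<'E'
from plant import r
from h import *
s=r.state();rep(s);c=snap(r,"wrist","18");s=r.state();rep(s);print(goto(s,(.4705,.3580,.0182)))
E
```

```text
t 21.05 pos [0.4702 0.3564 0.0654] yaw 0.03 tilt [-3.e-04  2.e-04 -1.e+00] F [-0.6 -0.4 -0.3] w 0.0392 q [0.65 0.5  1.83 0.   0.81 0.65]
t 21.1 pos [0.4706 0.3569 0.0661] yaw 0.03 tilt [ 8.e-04  1.e-03 -1.e+00] F [0.2 0.2 0.7] w 0.0393 q [0.65 0.5  1.83 0.   0.81 0.65]
(array([-0.06, -0.04,  0.03]), array([-0.2, -1.1, 47.9]))
```

View pics/wrist18.png

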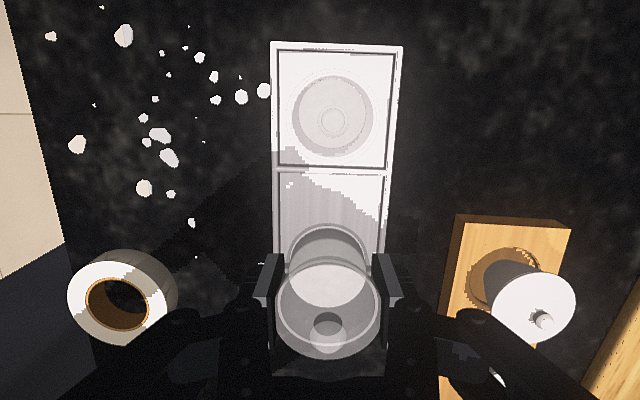

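The near compartment lies under the bottle, bottle A is upright at (333,118), and the crucible at (535,300) clears the right finger. I'll lower, and open only partway on release.

Request:
{"fn": "play_rows", "kwargs": {"series": [[[0,0,0,0,-1,10,220],[0,0,0,0,-1,22,220],[0,0,0,0,-1,33,220],[0,0,0,0,-1,40,220],[0,0,0,0,-1,43,220],[0,0,0,0,-1,44.5,220],[0,0,0,0,-1,45.5,220],[0,0,0,0,-1,46.2,220]]]}}

```text
time: 21.77
ee_pos: [0.4708, 0.3581, 0.0199]
ee_rot: [1.0, 0.0, 0.0, -0.001]
force: [0.6, -0.4, 0.1]
gripper_width: 0.0393
```

Request:
{"fn": "play_rows", "kwargs": {"series": [[[0,0,0,0,0,0.5,220],[0,0,0,0,0,1,220],[0,0,0,0,0,1.4,220],[0,0,0,0,0,1.4,220]]]}}

```text
time: 22.1
ee_pos: [0.4709, 0.3582, 0.0187]
ee_rot: [1.0, 0.0, 0.001, -0.001]
force: [-0.8, -0.0, 0.5]
gripper_width: 0.0395
```

Request:
{"fn": "play_rows", "kwargs": {"series": [[[0,0,0,0,0,0.4,220],[0,0,0,0,0,0.8,220],[0,0,0,0,0,1.1,220]]]}}

```text
time: 22.35
ee_pos: [0.471, 0.3583, 0.0183]
ee_rot: [1.0, 0.0, 0.001, -0.001]
force: [-4.1, -0.9, 11.0]
gripper_width: 0.0397
```

Request:
{"fn": "play_rows", "kwargs": {"series": [[[0,0,0,0,0,0,115],[0,0,0,0,0,0,100],[0,0,0,0,0,0,80],[0,0,0,0,0,0,60],[0,0,0,0,0,0,60],[0,0,0,0,0,-10,60],[0,0,0,0,0,-40,60],[0,0,0,0,0,-75,40],[0,0,0,0,0,-105,0],[0,0,0,0,0,-105,0]]]}}

```text
time: 23.18
ee_pos: [0.4738, 0.3604, 0.1299]
ee_rot: [1.0, 0.0, 0.004, -0.004]
force: [0.5, 0.9, 0.2]
gripper_width: 0.0852
```

```bash
python3 - <<'E'
from plant import r
from h import *
s=r.state();rep(s);c=snap(r,"wrist","19");s=r.state();rep(s);print(goto(s,(.4288,.1184,.13)))
E
```

```text
t 23.18 pos [0.4738 0.3604 0.1299] yaw 0.03 tilt [ 0.0088  0.0072 -0.9999] F [0.5 0.9 0.2] w 0.0852 q [0.65 0.42 1.79 0.   0.92 0.65]
t 23.23 pos [0.4728 0.3597 0.1273] yaw 0.03 tilt [ 0.0069  0.0057 -1.    ] F [0.4 0.2 0.8] w 0.0855 q [0.65 0.42 1.8  0.   0.92 0.65]
(array([-0.33, -0.39,  0.03]), array([-44.1, 241.2,  -4.3]))
```

View pics/wrist19.png

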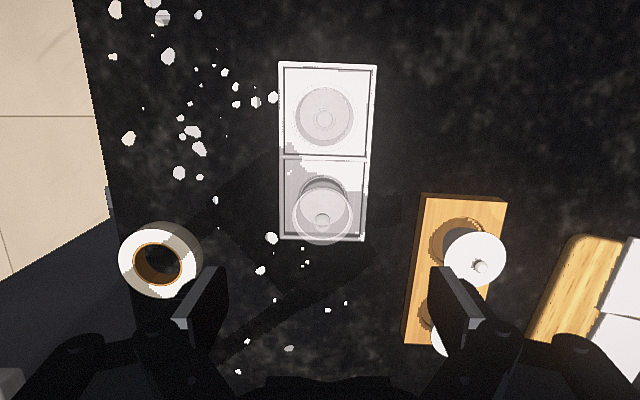

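Both bottles stand in their compartments, at (324,115) and (323,212). Now the cork.

Request:
{"fn": "play_rows", "kwargs": {"series": [[[0,0,0,-4,22,-3,0],[-0.1,-0.1,0,-10,55,-4,0],[-0.2,-0.2,0,-17,92,-4,0],[-0.3,-0.3,0,-24,130,-4,0],[-0.3,-0.4,0,-31,168,-4,0],[-0.3,-0.4,0,-37,204,-4,0],[-0.3,-0.4,0,-42,230,-4,0],[-0.3,-0.4,0,-44,241,-4,0],[-0.3,-0.4,0,-44,241,-4,0],[-0.3,-0.4,0,-44,241,-4,0]]]}}

```text
time: 24.07
ee_pos: [0.4292, 0.1187, 0.1296]
ee_rot: [1.0, -0.001, -0.0, -0.0]
force: [0.6, -0.4, -0.1]
gripper_width: 0.0854
```

```bash
python3 - <<'E'
from plant import r
from h import *
s=r.state();rep(s);c=snap(r,"wrist","20");P=cloud(c);x,y,z=P[...,0],P[...,1],P[...,2]
w=(np.hypot(x-.4288,y-.1184)<.028)&(z>.025);W=np.c_[x[w],y[w]].astype(np.float32)
print(cv2.minEnclosingCircle(W))
w=(np.hypot(x-.63,y-.115)<.07)&(z>.0058)&(z<.012);W=np.c_[x[w],y[w]].astype(np.float32);print("dish",w.sum(),cv2.minEnclosingCircle(W))
c9=dict(np.load("wrist9.npz"));P=cloud(c9);x,y,z=P[...,0],P[...,1],P[...,2]
w=(np.hypot(x-.63,y-.115)<.07)&(z>.0058)&(z<.012);W=np.c_[x[w],y[w]].astype(np.float32);print("dish9",w.sum(),cv2.minEnclosingCircle(W))
s=r.state();rep(s);print(goto(s,(.4288,.1184,.006)))
E
```

```text
t 24.07 pos [0.4292 0.1187 0.1296] yaw -0.06 tilt [-0.e+00  8.e-04 -1.e+00] F [ 0.6 -0.4 -0.1] w 0.0854 q [0.27 0.21 2.1  0.   0.83 0.27]
((0.4288729727268219, 0.12694896757602692), 0.023705990985035896)
dish 2026 ((0.6294971704483032, 0.11661500483751297), 0.05531943216919899)
dish9 2914 ((0.6294096112251282, 0.11668776720762253), 0.05503835156559944)
t 24.12 pos [0.4295 0.1194 0.1297] yaw 0.0 tilt [ 3.e-04  1.e-03 -1.e+00] F [-0.9 -0.4 -0.2] w 0.0853 q [0.27 0.21 2.1  0.   0.83 0.27]
(array([-0.05, -0.02,  0.  ]), array([ -0.8,   1.1, 123.7]))
```

View pics/wrist20.png

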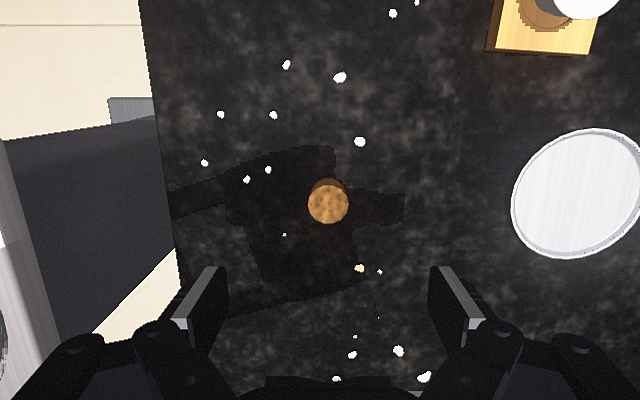

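The cork top is at (328,204), centred between the jaws, and the dish centre is (0.6294, 0.1166). Descending and gripping.

Request:
{"fn": "play_rows", "kwargs": {"series": [[[0,0,0,-0.5,1,30,0],[0,0,0,-0.5,1,65,40],[0,0,0,-0.5,1,98,60],[0,0,0,-0.5,1,116,80],[0,0,0,-0.5,1,122,100],[0,0,0,-0.5,1,122,130],[0,0,0,-0.5,1,122,150],[0,0,0,-0.5,1,122,170],[0,0,0,-0.5,1,122,190],[0,0,0,-0.5,1,122,220],[0,0,0,-0.5,1,122,235],[0,0,0,-0.5,1,122,235]]], "squeeze": 25}}

```text
time: 25.12
ee_pos: [0.4297, 0.1186, 0.0085]
ee_rot: [1.0, -0.0, 0.001, -0.001]
force: [0.5, 1.0, 7.5]
gripper_width: 0.0289
```

```bash
python3 - <<'E'
from plant import r
from h import *
s=r.state();rep(s);c=snap(r,"wrist","21");s=r.state();rep(s);print(goto(s,(.6294,.1166,.06)))
E
```

```text
t 25.12 pos [0.4297 0.1186 0.0085] yaw -0.01 tilt [ 0.002   0.0015 -1.    ] F [0.5 1.  7.5] w 0.0289 q [0.27 0.45 2.16 0.   0.53 0.26]
t 25.17 pos [0.4297 0.1186 0.0084] yaw -0.01 tilt [ 0.0019  0.0014 -1.    ] F [-0.2  0.8  9.2] w 0.029 q [0.27 0.45 2.16 0.   0.53 0.26]
(array([-0.08, -0.11, -0.01]), array([199.8,   1.9, -51.2]))
```

View pics/wrist21.png

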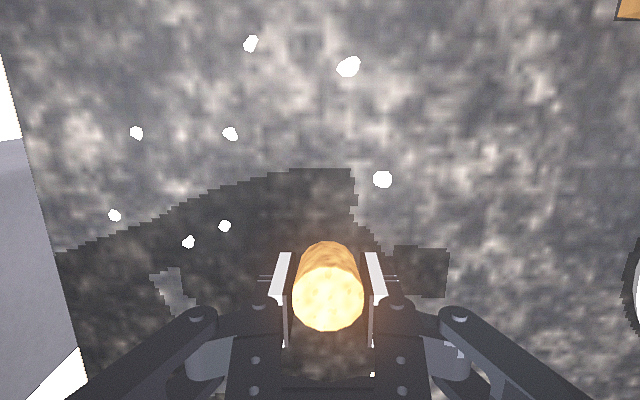

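The cork is gripped at (328,300). Lifting and carrying it over the dish. I'll open only partway there because of the beaker.

Request:
{"fn": "play_rows", "kwargs": {"series": [[[0,0,0,0,0,-8,235],[0,0,0,2,0,-28,235],[0,0,0,20,0,-48,235],[0,-0.1,0,50,1,-52,235],[-0.1,-0.1,0,85,1,-52,235],[-0.1,-0.1,0,120,2,-52,235],[-0.1,-0.1,0,152,2,-52,235],[-0.1,-0.1,0,180,2,-52,235],[-0.1,-0.1,0,195,2,-52,235],[-0.1,-0.1,0,200,2,-45,235],[-0.1,-0.1,0,200,2,-38,235],[-0.1,-0.1,0,200,2,-35,235]]]}}

```text
time: 26.17
ee_pos: [0.6276, 0.1162, 0.0423]
ee_rot: [1.0, -0.0, -0.001, 0.0]
force: [-1.5, -0.4, -0.7]
gripper_width: 0.0287
```

Request:
{"fn": "play_rows", "kwargs": {"series": [[[0,0,0,0,0,0,235],[0,0,0,0,0,0,235]]]}}

```text
time: 26.33
ee_pos: [0.6254, 0.1161, 0.0415]
ee_rot: [1.0, -0.0, -0.003, 0.001]
force: [0.2, 0.1, -0.4]
gripper_width: 0.0288
```

```bash
python3 - <<'E'
from plant import r
from h import *
s=r.state();rep(s);c=snap(r,"wrist","22");s=r.state();rep(s);print(goto(s,(.6294,.1166,.0124)))
E
```

```text
t 26.33 pos [0.6254 0.1161 0.0415] yaw -0.01 tilt [-0.0058 -0.0013 -1.    ] F [ 0.2  0.1 -0.4] w 0.0288 q [ 0.18  0.59  1.73 -0.    0.82  0.18]
t 26.38 pos [0.6261 0.1162 0.042 ] yaw -0.0 tilt [-0.0046 -0.0011 -1.    ] F [ 0.2 -0.1  0.5] w 0.0285 q [ 0.18  0.59  1.73 -0.    0.82  0.18]
(array([ 0.06,  0.26, -0.  ]), array([ 3.4, -0.4, 29.6]))
```

View pics/wrist22.png

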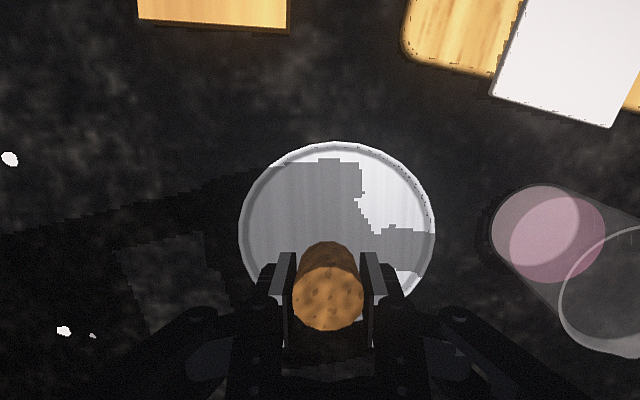

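The cork is above the dish, which spans (240..435, 142..). The beaker at (600,280) is clear of the right linkage. Lowering.

Request:
{"fn": "play_rows", "kwargs": {"series": [[[0,0.2,0,2,0,6,235],[0,0.3,0,3.5,-0.5,14,235],[0,0.3,0,3.5,-0.5,21,235],[0,0.3,0,3.5,-0.5,25,235],[0,0.3,0,3.5,-0.5,27,235],[0,0.3,0,3.5,-0.5,28,235],[0,0.3,0,3.5,-0.5,28,235]]]}}

```text
time: 26.97
ee_pos: [0.6293, 0.1166, 0.0136]
ee_rot: [1.0, -0.0, 0.0, 0.001]
force: [-0.5, -0.4, 0.3]
gripper_width: 0.029
```

Request:
{"fn": "play_rows", "kwargs": {"series": [[[0,0,0,0,0,0.5,235],[0,0,0,0,0,1,235],[0,0,0,0,0,1.4,235]]]}}

```text
time: 27.22
ee_pos: [0.6295, 0.1167, 0.0125]
ee_rot: [1.0, -0.0, 0.0, 0.001]
force: [-0.8, 0.2, 6.6]
gripper_width: 0.0289
```

Request:
{"fn": "play_rows", "kwargs": {"series": [[[0,0,0,0,0,0,160],[0,0,0,0,0,0,145],[0,0,0,0,0,0,130],[0,0,0,0,0,0,115],[0,0,0,0,0,0,110],[0,0,0,0,0,-10,110],[0,0,0,0,0,-40,110],[0,0,0,0,0,-75,110],[0,0,0,-10,0,-110,110],[0,0,0,-20,-10,-145,110],[0,0,0,-40,-25,-175,110],[0,0,0,-60,-40,-200,110]]]}}

```text
time: 28.22
ee_pos: [0.5696, 0.1571, 0.2158]
ee_rot: [1.0, -0.001, 0.002, 0.0]
force: [1.4, -0.3, -0.2]
gripper_width: 0.0486
```

Request:
{"fn": "play_rows", "kwargs": {"series": [[[0,0,0,-20,-60,-40,60],[0,0,0,-40,-90,-60,60],[0,0,0,-50,-100,-60,60],[0,0,0,-50,-100,-60,60],[0,0,0,-50,-100,-60,60]]]}}

```text
time: 28.63
ee_pos: [0.5189, 0.2592, 0.2778]
ee_rot: [1.0, 0.001, 0.003, -0.001]
force: [-0.1, 0.4, -0.1]
gripper_width: 0.065
```

```bash
python3 - <<'E'
from plant import r
from h import *
s=r.state();rep(s);c=snap(r,"wrist","23");P=cloud(c);x,y,z=P[...,0],P[...,1],P[...,2]
for n,(X,Y,lo) in dict(cr1=(.581,.324,.03),cr2=(.577,.26,.03),cork=(.6294,.1166,.025),botB=(.4705,.358,.035),botA=(.4727,.424,.035)).items():
    w=(np.hypot(x-X,y-Y)<.03)&(z>lo);W=np.c_[x[w],y[w]].astype(np.float32)
    if len(W)>5: print(n,np.round(cv2.minEnclosingCircle(W)[0],4),round(cv2.minEnclosingCircle(W)[1],4),"top",z[w].max().round(4))
c=snap(r,"scene","23");crop(c,"s23",200,120,470,300,2.9)
E
```

```text
t 28.63 pos [0.5189 0.2592 0.2778] yaw 0.11 tilt [ 0.0062  0.0013 -1.    ] F [-0.1  0.4 -0.1] w 0.065 q [ 0.46  0.24  1.68 -0.    1.21  0.46]
cr1 [0.5803 0.3236] 0.0226 top 0.0629
cr2 [0.573  0.2612] 0.0261 top 0.3612
cork [0.6147 0.1144] 0.0037 top 0.0333
botB [0.4701 0.3575] 0.021 top 0.0678
botA [0.472  0.4187] 0.0205 top 0.0562
```

View pics/wrist23.png

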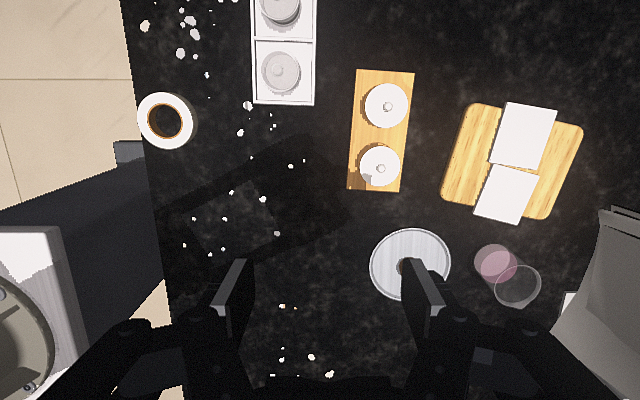

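View pics/s23.png

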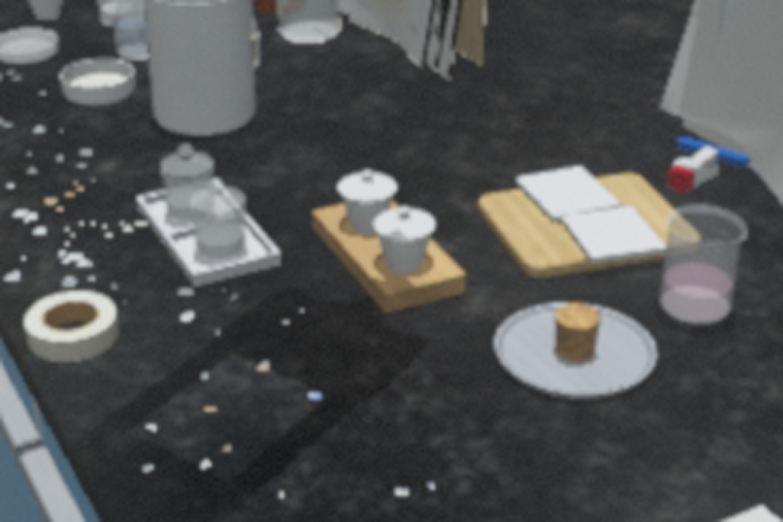

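All five pieces stand upright in their places: crucibles at crop (367,200) and (404,240), bottles at (190,185) and (220,230), and the cork at (577,332) in the dish. The tape and beaker look unmoved, and the gripper is touching nothing. Handing in.

```bash
python3 - <<'E'
from plant import r
print(r.sign_off())
E
```

```text
the job is handed in; nothing more can be done
None
```

I moved all five pieces and handed the job in at about 29 s of the 118 s allowed. The order was both crucibles into the block seats, both bottles into the tray compartments, then the cork into the dish. Each piece was lowered until light contact (about 7–11 N at the wrist) before I released it.

**Final pictures:** The wrist and scene views show everything upright and in its place, with the gripper clear.
- **Crucibles:** the first is within about 1 mm of its seat centre. The second's depth fit was spoiled by stray points, so I judged it by eye and by the pose at release, under 1 mm off.
- **Bottles:** the near one is about 1 mm from its compartment centre. The far one fitted about 6 mm off, but it was partly cut off at the edge of the wrist picture. It was released within 1 mm of centre.
- **Cork:** a finger hid most of it in the last wrist picture, so its depth fit is not usable. It was released within 1 mm of the dish centre, and the scene view shows it near the middle.
- **Beaker and tape:** both look unmoved. I kept well away from the burette stand throughout.

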